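# Shim the rocking griddle

## Task

The countertop griddle rocks because one of its front feet hangs clear of the worktop. First stand the yellow spirit level on the griddle plate and let go of it; then slide the thin end of the orange shim along the worktop under the middle of the hanging foot until it drags snugly, but do not force it further and jack the foot up. Finish still holding the shim there, flat on the worktop, so that the level can be read; leave the other things on the worktop where they stand.

Things in the scene. Friction and masses are not known exactly. Their poses are not given: they have to be found in the camera images.
- griddle: Fixed steel countertop griddle, casing 380 (x) x 300 mm (y), underside 52 mm up, on four black rubber feet. Origin: below its centre, 0 to 4 mm above the worktop. Local -x is its front, facing roughly the robot's left (world +y), with a knob sticking out 22 mm; local +y is along its width, roughly away from the robot.
- plate (a point): Centre of the top face of the dark cooking plate, 160 mm above the griddle's origin; axes as the griddle's. The plate is flat and level, 300 mm (x) by 276 mm (y); rims at both sides and at the back (+x) stand 24 mm above it; in front (-x) is a grease channel 34 mm wide.
- foot_base (a point): Centre of the flat underside of the hanging foot: black rubber, 40 mm diameter, 26 mm tall, at the griddle's front corner farther from the robot, local (-160, +124) mm; axes as the griddle's. It hangs 4.5 to 8 mm above the worktop, differently each time. The casing, 52 mm up, overhangs the foot's edge by 10 mm in front, 6 mm at the side.
- hang_foot (a joint): How far the rubber of the hanging foot is squashed upwards, m: 0 when untouched, at most 0.006. It yields 1 mm for each 4 N of upward push and springs back. Snug is 0.0004 to 0.0036.
- shim: Loose orange plastic shim, 32 mm wide, 80 g, lying flat, tip roughly to the robot's right: a heel block to hold it by, 40 mm long, 28 mm high, then a blade 126 mm long tapering evenly from 20 mm thick to 2 mm at the tip (1 mm in 7). Origin: centre of the heel's underside; local +x points to the tip (at 146 mm), z up. Friction about 0.6 on rubber and worktop.
- level: Loose yellow spirit level, 200 mm long (local x), 24 mm wide (y), 42 mm high (z), about 0.22 kg, standing on its long narrow base on the worktop. Origin: centre of its underside.
- pepper_mill: Dark wooden pepper mill, 58 mm across, 180 mm tall, bystander. Origin: centre of its underside.
- ramekin: Small white ceramic bowl, 84 mm across, 45 mm tall, bystander. Origin: centre of its underside.
- oil_bottle: Green glass oil bottle, 60 mm across, 190 mm tall, bystander. Origin: centre of its underside.
There are look-alikes about, which are no part of the job. Of the things that look like the shim, take the one that is nearest to the robot's base at the start. There is more than one size of the level; the job needs the smaller.

How it is judged:
By the outcome, as a careful person would: the job done as asked, in the order asked, and still so for the second after the job is handed in, while the arm keeps its last pose, push and grip.
It also fails if it takes over 72 s, if anything falls off the work surface, if the arm or the gripper's body presses on something with over 40 N, if the wrist force passes 120 N, or if a joint passes its speed limit or range.

## Robot

A 6-joint arm with a two-finger parallel gripper is mounted at the origin on the work surface. World frame = base frame: x ahead of the robot, y to its left, z up, the work surface at z = 0. Lengths are in m, angles in rad, forces in N, time in s.
With the tool pointing down it reaches from about 0.35 to 0.875 m from the base axis. Payload 4.2 kg.
Tool frame: the origin (TCP) lies midway between the tips of the shut fingers; the grasp point (between the pads) lies 19 mm behind it; z points along the fingers, x is the direction in which the jaws open and shut, and the axes are right-handed (so a half turn about z gives the same grasp; the last joint's range is limited). The gripper opens to 87 mm and grips with 3 to 60 N. Pads are 19 mm wide; open, the fingers measure 117 mm over their backs; the gripper's body (75 mm by 190 mm) begins 51 mm behind the grasp point.
Start: joints at [-0.963, 0.385, 0.008, 0, -1.194, -0.259], TCP at [0.214, -0.587, 0.223] pointing down, gripper open.
Joint ranges: [-3.14, 3.14], [-1.21, 2.06], [-1.07, 1.41], [-3.16, 2.05], [-2.99, -0.16], [-3.1, 3.1]. Speed limits (rad/s): [2.79, 2.79, 3.14, 3.14, 3.14, 3.14].

## Interface

Orientations are given as [roll, pitch, yaw] about the fixed x, y, z axes, in that order (R = Rz(yaw) Ry(pitch) Rx(roll)).
In Python, from station import robot, vision gives the robot as it stands. The module is installed in compiled form; this text tells all that it offers.
- The arm moves only by the tool drive_tool, never from a script. Its argument "commands" is a list of rows, each a list of 5 numbers: the shift along the tool's x, y, z in units of 0.1 m (1.0 is 0.1 m), then the turn about the tool's z in units of 2 rad (1.0 is 2 rad), then the finger opening in mm, from 0 to 87. A call has 1 to 8 rows; each row is the pose to reach, as a shift and turn from the pose commanded when the call began, along the tool's axes at that moment; what a row does not reach only later rows make up. A row lasts 1/12 s, in which the tool goes at most 41.7 mm and 7.16 degrees, less where a joint would pass 70% of its speed; a pose out of reach is approached as far as the arm can. A call with a number of a shift or a turn outside -1 to 1 is refused whole. A call with a gripper value outside its range is refused whole. The fingers move at their own pace and stop on an object; "force" is the grip in N (left out, the last holds). Time passes only in rows, so rows that repeat a pose let the fingers close. It gives the time, the measured TCP pose, the force and the opening at its end, in the units of the state.
- robot.read_state(): the state, without advancing time (a new reading comes with each control period).
- vision.snapshot(name): name is "scene" or "top"; returns the picture (480x640x3 uint8, red, green, blue); there is no depth.
- vision.calibration(name): a dict with "vfov" (degrees; the focal length in pixels is half the picture's height over the tangent of half this angle, whatever the lens; pixels are square), "cx", "cy" (the principal point, pixels), "xyz" and "rotation" of the camera in the world. Camera axes: x right, y down, z forward; pixel columns grow to the right and rows downward; lengths in m; the calibration is good to about 2 mm. A picture is of the moment at which its call begins. calibration takes no time and is no camera call.
- robot.job_done(): hands the job in, once; it reports no verdict.
The state is a dict: "t": time; "q": joint angles; "joint_velocities": joint speeds; "tau": joint torques, N m; "position": TCP position; "tool_rot": TCP orientation; "force": force on the tool from outside, world axes, zero at the start; "torque": the same for the moment, N m; "opening": opening from 0.0 (shut) to 1.0 (fully open).
Only numpy, scipy, OpenCV 4.12 (cv2) and the standard library are available. Lean on these libraries where they do the work, as an engineer would, in place of code of your own. Each camera call takes 0.05 s, during which the arm holds its last target.

## Working session

There is one attempt and no reset: what is moved stays moved. The work goes in short steps, Python scripts to look and compute and a tool call to move; the robot and the scene stay as the last step left them, time stands still between calls to the robot, and variables do not carry over. Pictures are saved under pics/ and viewed, and the job is handed in when it is done.

Besides the shell and the picture viewer there is one more tool, called after "Emit:" by a JSON object that holds its "api" and its "payload", one argument or row to a line. drive_tool: Moves the arm, as the interface text tells. Shifts and turns lie within -1 to 1; 1 stands for 0.1 m of shift or 2 rad of turn. Its arguments: {"type":"object","properties":{"commands":{"type":"array","items":{"type":"array","items":{"type":"number"}}},"force":{"type":"number"}},"required":["commands"]}

```bash
mkdir -p pics; python3 - <<'E'
from station import robot, vision
import cv2
print(robot.read_state())
for n in ("scene","top"):
    im=vision.snapshot(n); cv2.imwrite(f"pics/{n}0.png",im[:,:,::-1]); print(vision.calibration(n))
E
```

```text
{'t': 0.0, 'q': array([-9.63382675e-01,  3.85559451e-01,  6.63515053e-03, -5.80408541e-04,
       -1.19403006e+00, -2.58610868e-01]), 'joint_velocities': array([-0.00066831,  0.00022999, -0.00088788,  0.00075106,  0.00088581,
        0.00044067]), 'tau': array([-3.27401858e-05, -3.90666425e+01,  1.87397325e+01,  4.21982199e+00,
        1.08785997e-02, -2.15432797e-04]), 'position': array([ 0.2134386 , -0.58676708,  0.22144945]), 'tool_rot': array([-3.14156205e+00, -2.22422536e-03,  1.91938495e+00]), 'force': array([-0.04470575, -0.62776718,  0.00609122]), 'torque': array([-0.01874671,  0.04645092,  0.00015515]), 'opening': 1.0001307781699191}
{'vfov': 56.46175584488152, 'cx': 316.3981062982974, 'cy': 238.13390065738812, 'xyz': array([1.30685835, 0.17763248, 0.79165885]), 'rotation': array([-2.31118424, -0.00924273,  1.70260705])}
{'vfov': 42.096839553577695, 'cx': 305.59758876730643, 'cy': 235.98320352968852, 'xyz': array([0.20013369, 0.06626647, 1.87062539]), 'rotation': array([-2.930518  ,  0.00420357, -1.62503405])}
```

View pics/scene0.png

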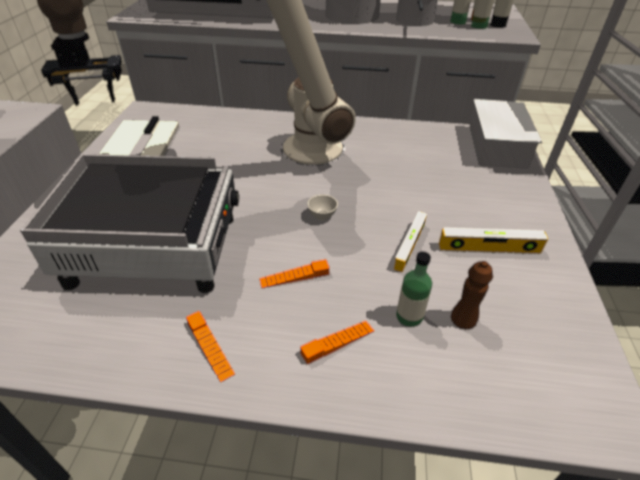

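View pics/top0.png

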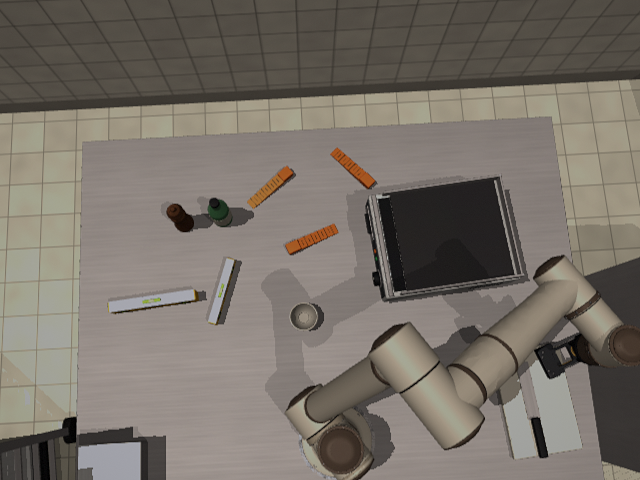

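Top view: griddle at right (front face near column 375), the nearest shim at (312,239) with its heel left at (295,246) and its tip at (337,230). The level candidates are (222,290) and (155,300). Next I'll build the geometry helpers.

```bash
cat > h.py <<'E'
from station import robot, vision
import numpy as np, cv2
from scipy.spatial.transform import Rotation as R
def cam(n):
    c=vision.calibration(n); f=240/np.tan(np.radians(c['vfov'])/2)
    K=np.array([[f,0,c['cx']],[0,f,c['cy']],[0,0,1]]); return K,R.from_euler('xyz',c['rotation']).as_matrix(),np.array(c['xyz'])
def ray(n,px,z):
    K,M,o=cam(n); px=np.atleast_2d(px).astype(float)
    d=(M@np.linalg.inv(K)@np.c_[px,np.ones(len(px))].T).T
    return o+d*((z-o[2])/d[:,2])[:,None]
def proj(n,P):
    K,M,o=cam(n); P=np.atleast_2d(P); p=(K@M.T@(P-o).T).T
    return p[:,:2]/p[:,2:]
def two(pa,pb,a='scene',b='top'):
    A=[];B=[]
    for n,p in((a,pa),(b,pb)):
        K,M,o=cam(n); d=M@np.linalg.inv(K)@np.r_[p,1.]; d/=np.linalg.norm(d)
        Q=np.eye(3)-np.outer(d,d); A.append(Q);B.append(Q@o)
    X=np.linalg.solve(A[0]+A[1],B[0]+B[1])
    return X
E
python3 - <<'E'
from h import *
print(proj('top',[[0,0,0],[.214,-.587,.223]]),proj('scene',[[0,0,0],[.214,-.587,.223]]))
for n in('scene','top'):
    im=cv2.imread(f'pics/{n}0.png'); hsv=cv2.cvtColor(im,cv2.COLOR_BGR2HSV)
    m=cv2.inRange(hsv,(3,170,120),(16,255,255))
    cs,_=cv2.findContours(m,cv2.RETR_EXTERNAL,cv2.CHAIN_APPROX_NONE)
    for c in cs:
        if cv2.contourArea(c)<60: continue
        r=cv2.minAreaRect(c); b=cv2.boxPoints(r)
        print(n,'orange',np.round(r[0]),cv2.contourArea(c)); print(np.round(np.c_[b,ray(n,b,0.01)[:,:2]],3).tolist())
def crop(n,x0,x1,y0,y1,s,o):
    im=cv2.imread(f'pics/{n}0.png')[y0:y1,x0:x1]; cv2.imwrite(f'pics/{o}.png',cv2.resize(im,None,fx=s,fy=s,interpolation=cv2.INTER_CUBIC))
crop('top',100,260,230,350,5,'c_lev_top')
crop('top',270,400,170,290,5,'c_shim_top')
crop('scene',380,560,200,330,4,'c_lev_sc')
crop('scene',20,260,140,300,3,'c_grid_sc')
crop('top',350,540,160,310,4,'c_grid_top')
E
```

```text
[[335.20931719 439.62626996]
 [559.29371429 350.19966302]] [[312.94405428 147.60178022]
 [ 95.47488424 101.55971048]]
scene orange [337. 341.] 937.0
[[298.985, 345.516, 0.787, 0.08], [368.664, 319.919, 0.702, 0.219], [374.622, 336.139, 0.742, 0.233], [304.943, 361.735, 0.823, 0.098]]
scene orange [209. 346.] 1061.0
[[184.48, 317.963, 0.752, -0.176], [198.591, 310.094, 0.727, -0.153], [233.939, 373.476, 0.867, -0.035], [219.828, 381.346, 0.887, -0.057]]
scene orange [294. 274.] 640.5
[[259.286, 278.538, 0.617, -0.042], [325.424, 257.789, 0.526, 0.104], [328.974, 269.106, 0.563, 0.117], [262.837, 289.855, 0.65, -0.026]]
top orange [311. 239.] 456.0
[[284.856, 244.303, 0.576, 0.117], [333.83, 223.527, 0.633, -0.036], [337.774, 232.823, 0.603, -0.046], [288.8, 253.6, 0.547, 0.106]]
top orange [270. 187.] 431.5
[[247.31, 201.252, 0.718, 0.226], [286.019, 165.521, 0.827, 0.101], [292.498, 172.54, 0.803, 0.082], [253.789, 208.272, 0.695, 0.207]]
top orange [352. 167.] 442.5
[[329.748, 154.479, 0.856, -0.037], [336.159, 146.903, 0.88, -0.059], [375.024, 179.79, 0.765, -0.173], [368.614, 187.366, 0.742, -0.151]]
```

View pics/c_lev_top.png

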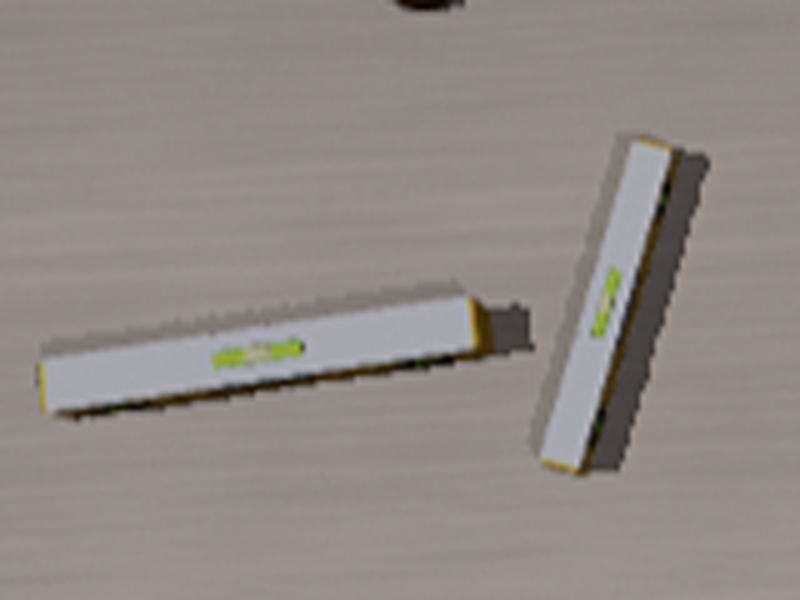

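View pics/c_shim_top.png

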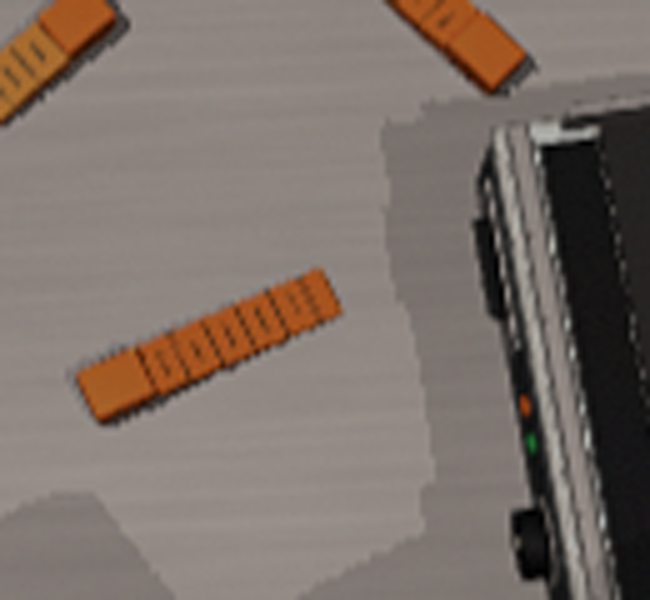

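View pics/c_grid_sc.png

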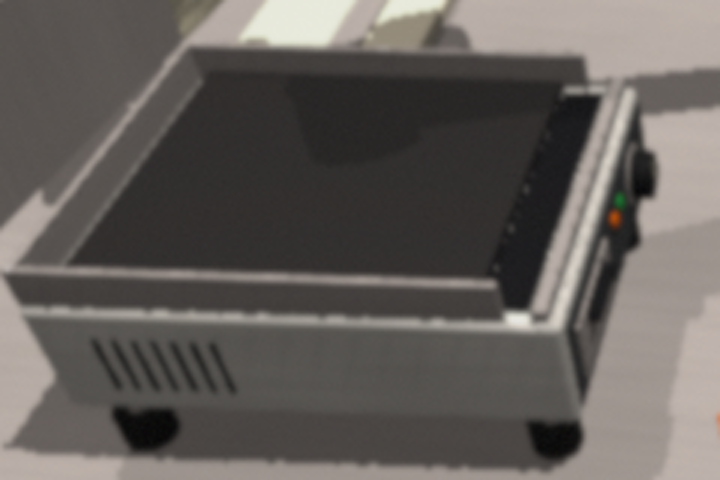

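View pics/c_grid_top.png

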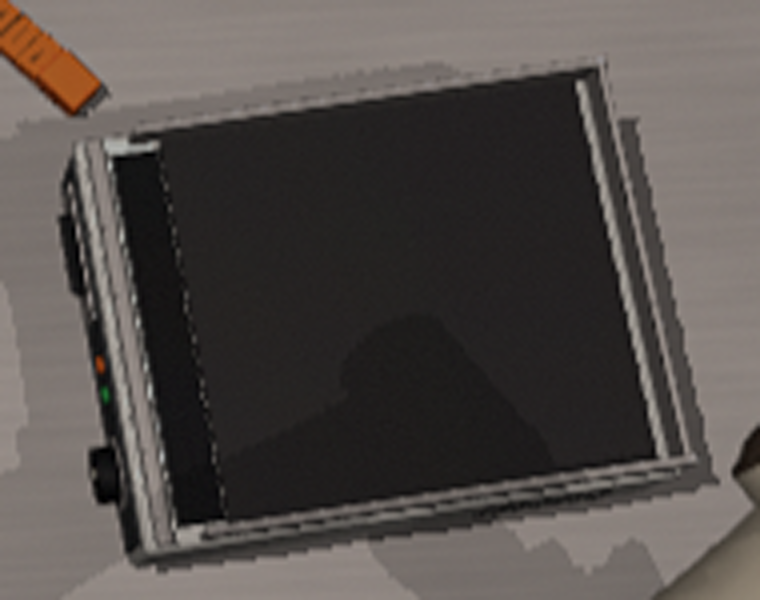

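View pics/c_lev_sc.png

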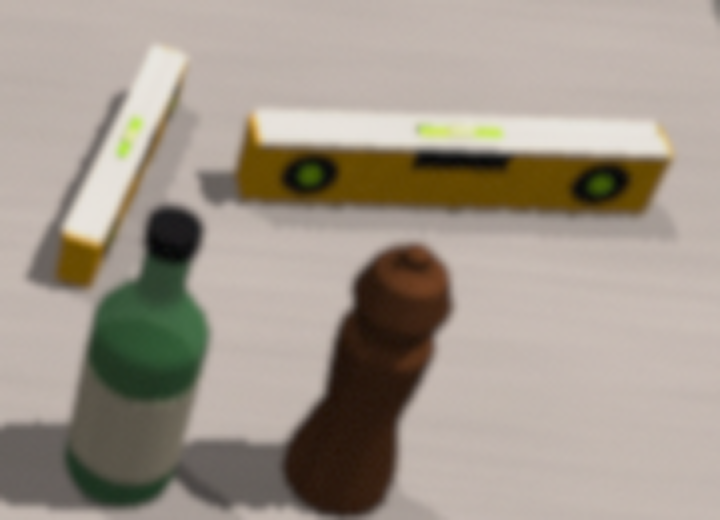

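Level: the small one's white top has corners at about (227,258), (234,260), (208,322) and (216,324) in the top view. The plate/channel seam runs (391,198) to (406,290) in the top view. The hanging foot is at about (205,286) in the scene view.

```bash
python3 - <<'E'
from h import *
c=np.array([[227,258],[234.4,259.6],[208.4,322],[216.4,323.6]])
P=ray('top',c,.042); print('level',P.round(3)); e1=P[:2].mean(0);e2=P[2:].mean(0); d=e1-e2; print('len',np.linalg.norm(d),'c',(e1+e2)/2,'ang',np.arctan2(d[1],d[0]), 'w',np.linalg.norm(P[0]-P[1]))
# scene check
s=np.array([[152,45],[187,55],[62,235],[104,248]])/4+[380,200]
Q=ray('scene',s,.042);print(Q.round(3)); d=Q[:2].mean(0)-Q[2:].mean(0); print(np.linalg.norm(d),Q.mean(0),np.arctan2(d[1],d[0]))
b=np.array([[-0,360],[475,300]])
big=ray('top',np.array([[40,362],[472,298]])/5+[100,230],.06);print('big len',np.linalg.norm(big[0]-big[1]))
# shim by mask
for n in('top','scene'):
    im=cv2.imread(f'pics/{n}0.png'); hsv=cv2.cvtColor(im,cv2.COLOR_BGR2HSV)
    m=cv2.inRange(hsv,(3,170,100),(16,255,255))
    k,l,st,ce=cv2.connectedComponentsWithStats(m)
    for i in range(1,k):
        p0=proj(n,[[.59,.04,.01]])[0]
        if st[i,4]>100 and np.linalg.norm(ce[i]-p0)<25: print(n,ce[i],st[i],ray(n,ce[i],.013))
# seam
g=np.array([[163,150],[225,520],[580,80],[660,460],[605,65],[690,460],[78,142],[145,555],[105,475]])/4+[350,160]
print('seam',ray('top',g[:2],.162).round(4)); print('back base',ray('top',g[2:4],.162).round(4)); print('rimtop',ray('top',g[4:6],.186).round(4));print('front',ray('top',g[6:8],.15).round(4))
s=ray('top',g[:2],.162); print(np.linalg.norm(s[0]-s[1]), np.arctan2(*(s[0]-s[1])[[1,0]]))
im=cv2.imread('pics/scene0.png')[255:300,170:250]; cv2.imwrite('pics/foot0.png',cv2.resize(im,None,fx=10,fy=10,interpolation=cv2.INTER_CUBIC))
E
```

```text
level [[0.538 0.29  0.042]
 [0.532 0.268 0.042]
 [0.351 0.349 0.042]
 [0.345 0.326 0.042]]
len 0.19532861519610187 c [0.44157648 0.30848346 0.042     ] ang -0.30561089678847253 w 0.022686896521369952
[[0.349 0.331 0.042]
 [0.356 0.354 0.042]
 [0.538 0.272 0.042]
 [0.545 0.297 0.042]]
0.19802251597847878 [0.44707799 0.3134431  0.042     ] 2.8423832007723
big len 0.2527036550692432
top [311.17821782 238.61584158] [286 224  52  30 505] [[0.58888346 0.03597171 0.013     ]]
scene [296.55989912 273.73770492] [260 260  69  27 793] [[0.5920302  0.04261188 0.013     ]]
seam [[ 0.6643 -0.1937  0.162 ]
 [ 0.3992 -0.2145  0.162 ]]
back base [[ 0.6994 -0.4948  0.162 ]
 [ 0.4242 -0.5177  0.162 ]]
rimtop [[ 0.7024 -0.5058  0.186 ]
 [ 0.42   -0.5299  0.186 ]]
front [[ 0.6768 -0.1354  0.15  ]
 [ 0.3794 -0.1592  0.15  ]]
0.26590204491528563 0.07796366912843067
```

View pics/foot0.png

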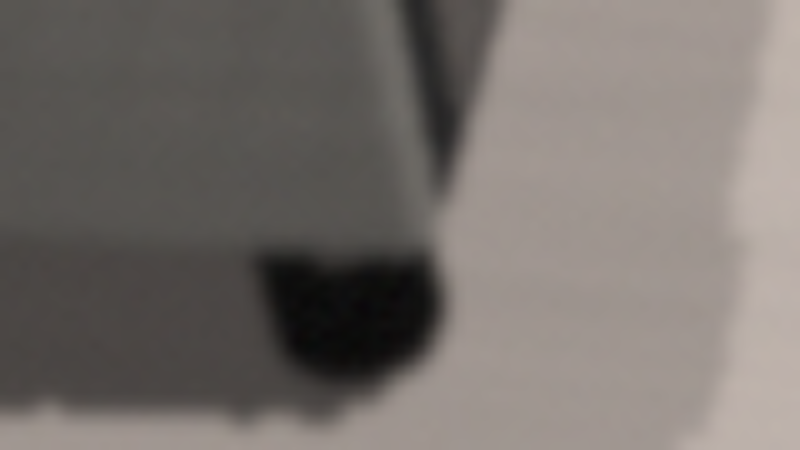

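```bash
cat >> h.py <<'E'
def togo(x,y,z,yaw):
    s=robot.read_state(); M=R.from_euler('xyz',s['tool_rot']).as_matrix()
    d=M.T@(np.array([x,y,z])-s['position'])
    Z=M[:,0]; cur=np.arctan2(Z[1],Z[0]); w=(yaw-cur+np.pi)%(2*np.pi)-np.pi
    print('t %.2f'%s['t'],'pos',s['position'].round(4),'yaw %.3f'%cur,'F',s['force'].round(2),'op %.3f'%s['opening']); print('units shift',(d/0.1).round(3),'turn %.3f'%(-w/2))
E
python3 - <<'E'
from h import *
print('foot near edge',ray('scene',[204.8,292.5],.006)); print('foot left/right ', ray('scene',[[196.5,281],[214.2,286]],.02))
print('corner',ray('scene',[213.2,279],.054))
pl=np.array([.549,-.352]);a=.08;lx=np.array([np.sin(a),-np.cos(a)]);ly=np.array([np.cos(a),np.sin(a)])
print('pred foot',pl-.16*lx+.124*ly,'pred corner',pl-.19*lx+.15*ly)
togo(.45,-.35,.32,1.919)
togo(.445,.311,.15,4.41)
E
```

```text
foot near edge [[ 0.67291069 -0.15718658  0.006     ]]
foot left/right  [[ 0.65332793 -0.18102154  0.02      ]
 [ 0.6624656  -0.13610752  0.02      ]]
corner [[ 0.6712319  -0.13061355  0.054     ]]
pred foot [ 0.65981706 -0.1826023 ] pred corner [ 0.68333646 -0.15062047]
t 0.10 pos [ 0.2135 -0.5869  0.2216] yaw 1.919 F [ 1.05  0.28 -0.46] op 1.000
units shift [ 1.42   3.032 -0.982] turn 0.000
t 0.10 pos [ 0.2135 -0.5869  0.2216] yaw 1.919 F [ 1.05  0.28 -0.46] op 1.000
units shift [7.646 5.244 0.73 ] turn -1.245
```

```bash
python3 - <<'E'
from h import *
def crop(n,x0,x1,y0,y1,s,o):
    im=cv2.imread(f'pics/{n}0.png')[y0:y1,x0:x1]; im=cv2.convertScaleAbs(im,alpha=1.6,beta=20); im=cv2.resize(im,None,fx=s,fy=s,interpolation=cv2.INTER_NEAREST)
    for k in range(0,x1-x0,5): cv2.putText(im,str(x0+k),(k*s,8),0,.3,(0,0,255)); cv2.line(im,(k*s,10),(k*s,14),(0,0,255))
    for k in range(0,y1-y0,5): cv2.putText(im,str(y0+k),(0,k*s+4),0,.3,(0,0,255))
    cv2.imwrite(f'pics/{o}.png',im)
crop('top',362,422,176,226,13,'d1')
crop('top',480,540,170,220,13,'d2')
crop('scene',170,250,160,300,4,'d3')
crop('scene',165,230,210,260,12,'d4')
E
```

```text
(no output)
```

View pics/d1.png

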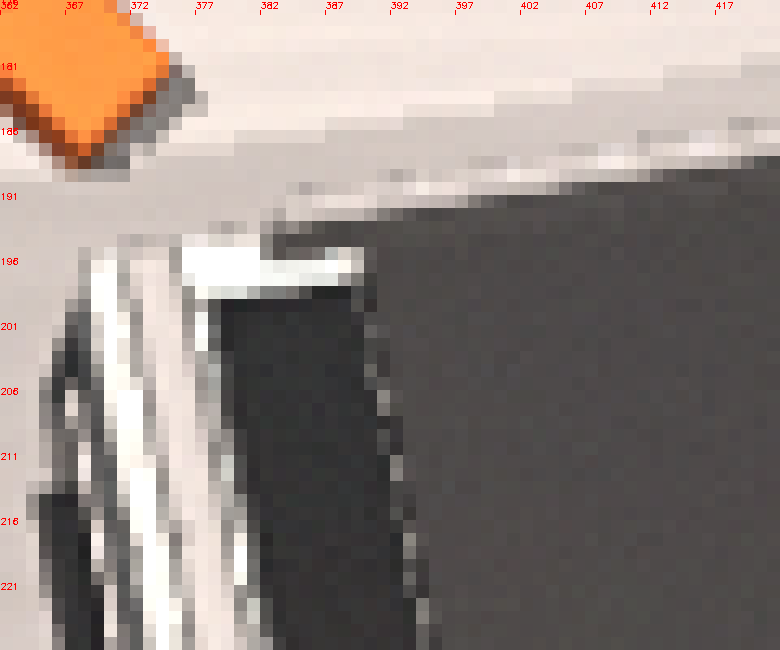

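View pics/d2.png

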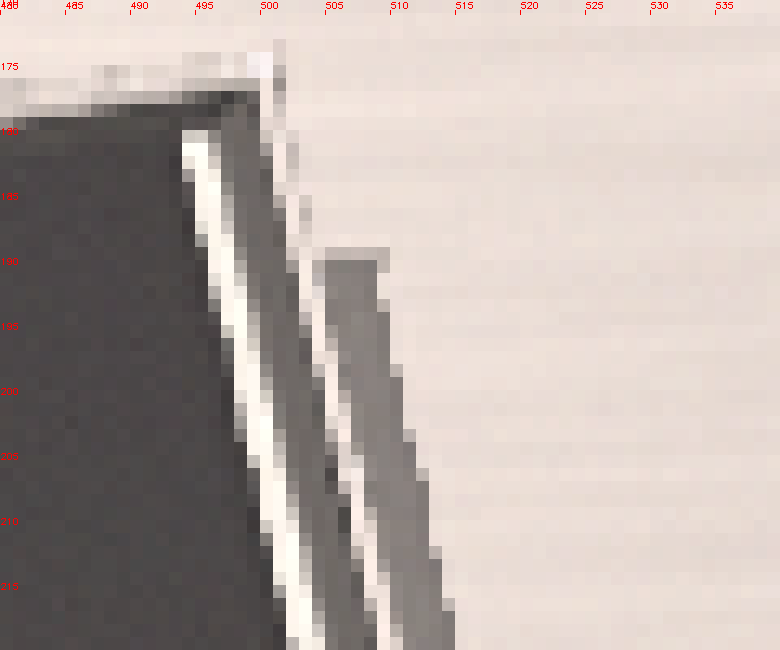

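View pics/d4.png

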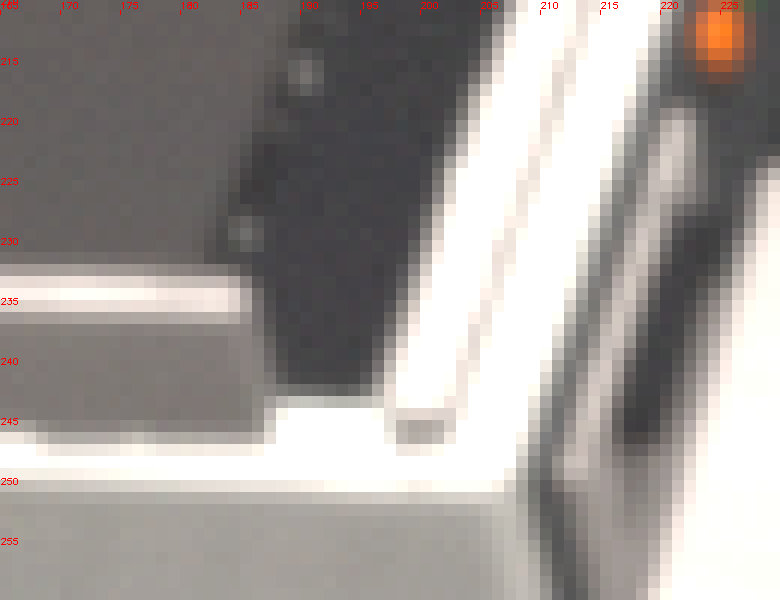

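```bash
python3 - <<'E'
from h import *
def res(name,s,t):
    X=two(np.array(s,float),np.array(t,float)); print(name,X.round(4),'err px scene',(proj('scene',X)[0]-s).round(1),'top',(proj('top',X)[0]-t).round(1))
res('front lip far corner',[208.5,250.5],[369,195.5])
res('channel far-front corner',[197,243],[378.5,198.5])
res('rim front end far (top)',[185,233],[390,195.5])
res('level a top', [380+152/4,200+45/4],[208.4,322])
res('level b top', [380+187/4,200+55/4],[216.4,323.6])
res('level c top', [380+62/4,200+235/4],[227,258])
res('level d', [380+104/4,200+248/4],[234.4,259.6])
E
```

```text
front lip far corner [ 0.6763 -0.1299  0.147 ] err px scene [-2.3 -0.1] top [-1.5  0.6]
channel far-front corner [ 0.6643 -0.1564  0.1537] err px scene [-1.8 -0.1] top [-1.2  0.5]
rim front end far (top) [ 0.6632 -0.1823  0.1777] err px scene [-3.9 -0.2] top [-2.5  1.1]
level a top [0.3507 0.3399 0.0447] err px scene [ 3.5 -0. ] top [ 3.1 -0. ]
level b top [0.3473 0.3416 0.0337] err px scene [-5.4 -0.1] top [-4.8 -0.1]
level c top [0.5374 0.2809 0.0425] err px scene [3.8 0.1] top [ 3.  -0.1]
level d [0.5347 0.2839 0.0303] err px scene [-6.1 -0.3] top [-4.8 -0. ]
```

Emit:
{"api": "drive_tool", "payload": {
  "commands": [
    [0.45,1.0,-0.5,0,87],
    [0.45,1.0,-0.5,0,87],
    [0.45,1.0,-0.5,0,87],
    [0.45,1.0,-0.5,0,87]
  ]
}}

```text
t: 0.43
position: [0.2961, -0.5091, 0.2761]
tool_rot: [3.139, 0.006, 1.925]
force: [-0.1, -0.3, 0.0]
opening: 0.999
```

Emit:
{"api": "drive_tool", "payload": {
  "commands": [
    [0.45,1.0,-0.5,0,87],
    [0.45,1.0,-0.5,0,87],
    [0.45,1.0,-0.5,0,87],
    [0.45,1.0,-0.5,0,87]
  ]
}}

```text
t: 0.77
position: [0.3748, -0.4324, 0.3258]
tool_rot: [3.138, 0.005, 1.925]
force: [-0.8, -1.4, 0.1]
opening: 0.999
```

Emit:
{"api": "drive_tool", "payload": {
  "commands": [
    [1,1,0,-0.25,87],
    [1,1,0,-0.25,87],
    [1,1,0,-0.25,87],
    [1,1,0,-0.25,87]
  ]
}}

```text
t: 1.1
position: [0.4314, -0.3031, 0.322]
tool_rot: [3.141, -0.001, 2.428]
force: [-0.2, -0.4, -0.3]
opening: 0.999
```

Emit:
{"api": "drive_tool", "payload": {
  "commands": [
    [0.4,1,0,-0.25,87],
    [0.4,1,0,-0.25,87],
    [0.4,1,0,-0.25,87],
    [0.4,1,0,-0.25,87]
  ]
}}

```text
t: 1.43
position: [0.4675, -0.2014, 0.322]
tool_rot: [3.141, -0.001, 2.931]
force: [0.3, -0.1, -0.4]
opening: 1.0
```

Emit:
{"api": "drive_tool", "payload": {
  "commands": [
    [0,1,0,-0.25,87],
    [0,1,0,-0.25,87],
    [0,1,0,-0.25,87],
    [0,1,0,-0.25,87]
  ]
}}

```text
t: 1.77
position: [0.489, -0.1045, 0.3218]
tool_rot: [3.141, -0.001, -2.853]
force: [-0.8, 0.3, 0.5]
opening: 1.001
```

Emit:
{"api": "drive_tool", "payload": {
  "commands": [
    [-0.3,1,0,-0.25,87],
    [-0.3,1,0,-0.25,87],
    [-0.3,1,0,-0.25,87],
    [-0.3,1,0,-0.25,87]
  ]
}}

```text
t: 2.1
position: [0.4899, 0.0, 0.3218]
tool_rot: [3.14, -0.0, -2.353]
force: [-0.1, -0.3, 0.6]
opening: 1.0
```

Emit:
{"api": "drive_tool", "payload": {
  "commands": [
    [-0.6,1,0,-0.245,87],
    [-0.6,1,0,-0.245,87],
    [-0.6,1,0,-0.245,87],
    [-0.6,1,0,-0.245,87]
  ]
}}

```text
t: 2.43
position: [0.4616, 0.1141, 0.3219]
tool_rot: [3.14, 0.001, -1.863]
force: [0.6, -0.6, 0.7]
opening: 1.004
```

```bash
python3 - <<'E'
from h import *
togo(.444,.311,.12,4.415)
E
```

```text
t 2.43 pos [0.4616 0.1141 0.3219] yaw -1.863 F [ 0.57 -0.61  0.69] op 1.004
units shift [-1.834  0.732  2.021] turn 0.003
```

Emit:
{"api": "drive_tool", "payload": {
  "commands": [
    [-0.92,0.35,1,0,87],
    [-0.92,0.35,1,0,87],
    [-0.92,0.35,1,0,87],
    [-0.92,0.35,1,0,87],
    [-0.92,0.35,1,0,87]
  ]
}}

```text
t: 2.85
position: [0.4549, 0.2092, 0.2188]
tool_rot: [3.137, -0.006, -1.871]
force: [-0.3, -1.0, -0.8]
opening: 1.002
```

Emit:
{"api": "drive_tool", "payload": {
  "commands": [
    [-0.92,0.38,0.9,0.003,87],
    [-0.92,0.38,0.9,0.003,87],
    [-0.92,0.38,0.9,0.003,87],
    [-0.92,0.38,0.9,0.003,87],
    [-0.92,0.38,0.9,0.003,87],
    [-0.92,0.38,0.9,0.003,87]
  ]
}}

```text
t: 3.35
position: [0.4486, 0.3075, 0.1335]
tool_rot: [-3.141, 0.0, -1.879]
force: [0.7, 0.2, -0.5]
opening: 1.001
```

```bash
python3 - <<'E'
from h import *
togo(.444,.311,.08,4.415)
p=robot.read_state()['position']
for n in('scene','top'):
    im=vision.snapshot(n); cv2.imwrite(f'pics/{n}1.png',im[:,:,::-1]); print(n,proj(n,[p,[.444,.311,0.042]]).round(1))
a=cv2.imread('pics/scene1.png')[150:290,340:500]; b=cv2.imread('pics/top1.png')[230:350,160:290]
cv2.imwrite('pics/e1.png',cv2.resize(a,None,fx=5,fy=4.2)); cv2.imwrite('pics/e2.png',cv2.resize(b,None,fx=5,fy=5))
E
```

```text
t 3.35 pos [0.4486 0.3075 0.1335] yaw -1.879 F [ 0.68  0.2  -0.47] op 1.001
units shift [-0.019  0.055  0.535] turn -0.006
scene [[415.6 206.6]
 [411.2 234.1]]
top [[217.5 283.9]
 [220.8 289.7]]
```

View pics/scene1.png

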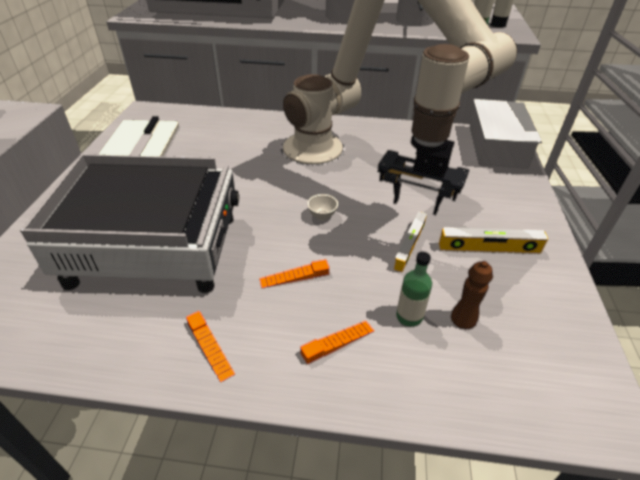

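View pics/top1.png

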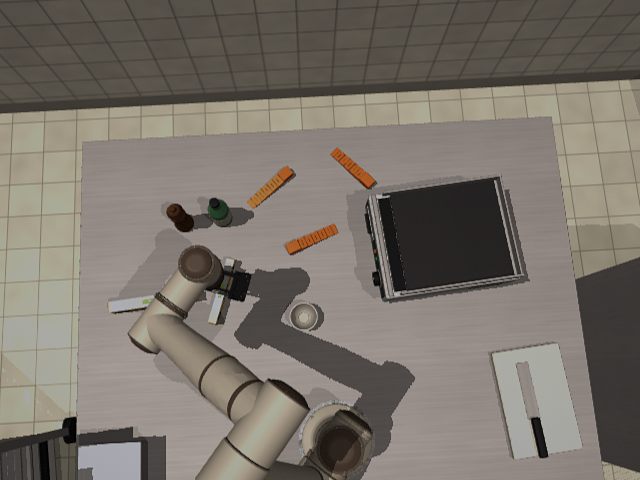

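View pics/e1.png

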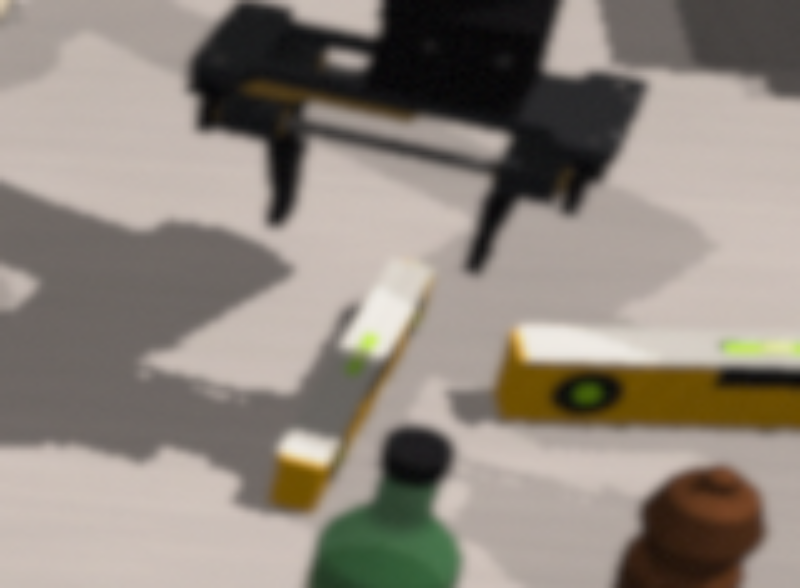

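View pics/e2.png

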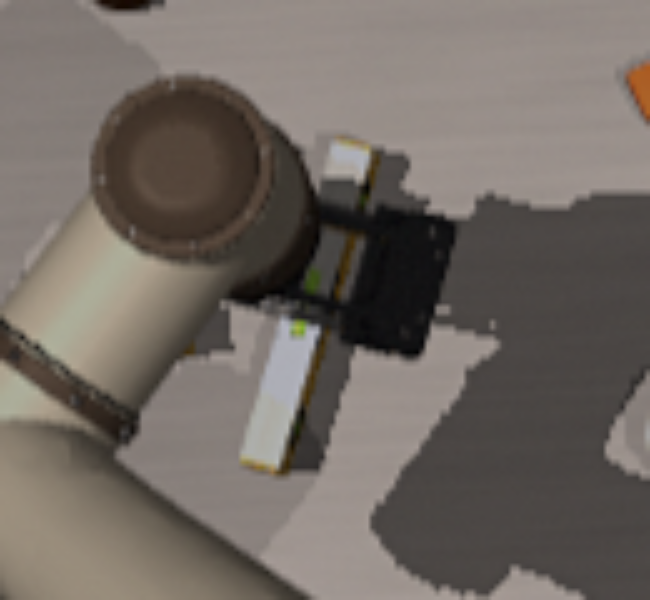

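```bash
python3 - <<'E'
from h import *
togo(.446,.312,.012,-.303-np.pi/2)
b=two(np.array([340+275/5,150+222/4.2]),np.array([0,0])) if 0 else None
print('big end',ray('scene',np.array([[515,330],[500,370]])/[5,4.2]+[340,150],.055))
E
```

```text
t 3.45 pos [0.4489 0.3073 0.1345] yaw -1.881 F [-0.09  0.02 -0.19] op 0.999
units shift [-0.033  0.044  1.225] turn -0.003
big end [[0.42649957 0.38854916 0.055     ]
 [0.4637521  0.37852836 0.055     ]]
```

Emit:
{"api": "drive_tool", "payload": {
  "commands": [
    [-0.03,0.04,0.2,-0.003,60],
    [-0.03,0.04,0.4,-0.003,60],
    [-0.03,0.04,0.6,-0.003,60],
    [-0.03,0.04,0.7,-0.003,60],
    [-0.03,0.04,0.7,-0.003,60]
  ],
  "force": 20
}}

```text
t: 3.87
position: [0.4446, 0.3103, 0.0618]
tool_rot: [3.14, -0.002, -1.875]
force: [0.3, -0.8, 0.2]
opening: 0.728
```

```bash
python3 - <<'E'
from h import *
togo(.446,.312,.012,-.303-np.pi/2)
p=robot.read_state()['position']
im=vision.snapshot('scene'); print(proj('scene',[p]))
a=im[150:290,340:500,::-1]
cv2.imwrite('pics/e3.png',cv2.resize(a,None,fx=5,fy=4.2))
E
```

```text
t 3.87 pos [0.4446 0.3103 0.0618] yaw -1.875 F [ 0.32 -0.78  0.17] op 0.728
units shift [-0.022 -0.008  0.498] turn -0.001
[[412.09745383 228.32897069]]
```

View pics/e3.png

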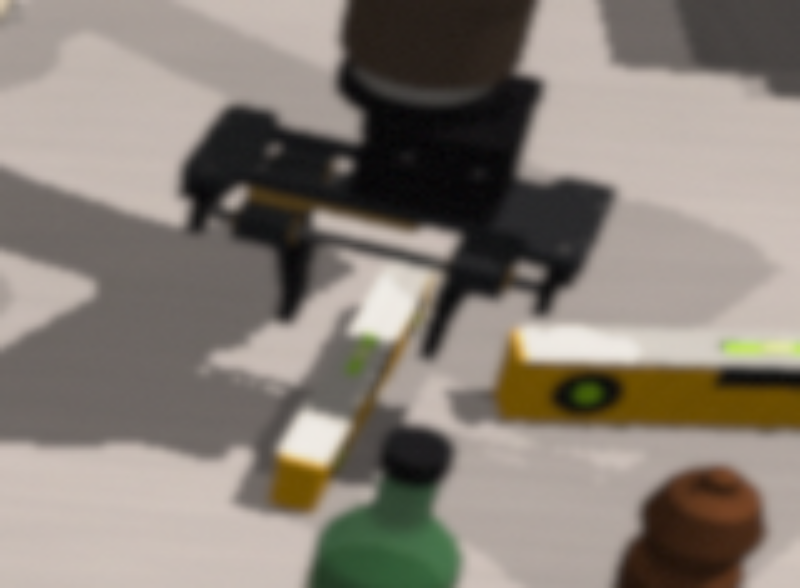

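Emit:
{"api": "drive_tool", "payload": {
  "commands": [
    [-0.02,0,0.15,0,60],
    [-0.02,0,0.3,0,60],
    [-0.02,0,0.4,0,60],
    [-0.02,0,0.46,0,60],
    [-0.02,0,0.46,0,60]
  ],
  "force": 20
}}

```text
t: 4.33
position: [0.4455, 0.3135, 0.0163]
tool_rot: [3.141, -0.001, -1.874]
force: [0.3, 0.1, 0.1]
opening: 0.688
```

Emit:
{"api": "drive_tool", "payload": {
  "commands": [
    [0,0,0,0,10],
    [0,0,0,0,10],
    [0,0,0,0,10],
    [0,0,0,0,10],
    [0,0,0,0,10],
    [0,0,0,0,10]
  ],
  "force": 20
}}

```text
t: 4.83
position: [0.4456, 0.314, 0.0168]
tool_rot: [-3.141, 0.0, -1.874]
force: [0.2, -0.3, -0.1]
opening: 0.323
```

Emit:
{"api": "drive_tool", "payload": {
  "commands": [
    [0,0,0,0,10],
    [0,0,0,0,10],
    [0,0,0,0,10],
    [0,0,0,0,10]
  ],
  "force": 25
}}

```text
t: 5.17
position: [0.4455, 0.3138, 0.0167]
tool_rot: [3.142, -0.0, -1.874]
force: [-0.9, -0.6, 2.3]
opening: 0.274
```

Emit:
{"api": "drive_tool", "payload": {
  "commands": [
    [0,0,-0.3,0,10],
    [0,0,-0.6,0,10],
    [0,0,-1,0,10],
    [0,0,-1,0,10],
    [0,0,-1,0,10]
  ]
}}

```text
t: 5.58
position: [0.4464, 0.3151, 0.1186]
tool_rot: [-3.14, 0.005, -1.874]
force: [0.5, -0.3, -2.1]
opening: 0.273
```

Emit:
{"api": "drive_tool", "payload": {
  "commands": [
    [0,0,-0.4,0,10],
    [0,0,-0.8,0,10],
    [0,0,-1,0,10],
    [0,0,-1,0,10],
    [0,0,-1,0,10]
  ]
}}

```text
t: 6.0
position: [0.4449, 0.3137, 0.2156]
tool_rot: [3.14, -0.0, -1.874]
force: [0.7, -0.3, -2.4]
opening: 0.276
```

```bash
python3 - <<'E'
from h import *
togo(.54,-.345,.25,-1.491-np.pi/2)
for n in('scene','top'):
    im=vision.snapshot(n); cv2.imwrite(f'pics/{n}2.png',im[:,:,::-1])
E
```

```text
t 6.00 pos [0.4449 0.3137 0.2156] yaw -1.874 F [ 0.66 -0.33 -2.44] op 0.276
units shift [ 6.003 -2.875 -0.346] turn 0.594
```

View pics/scene2.png

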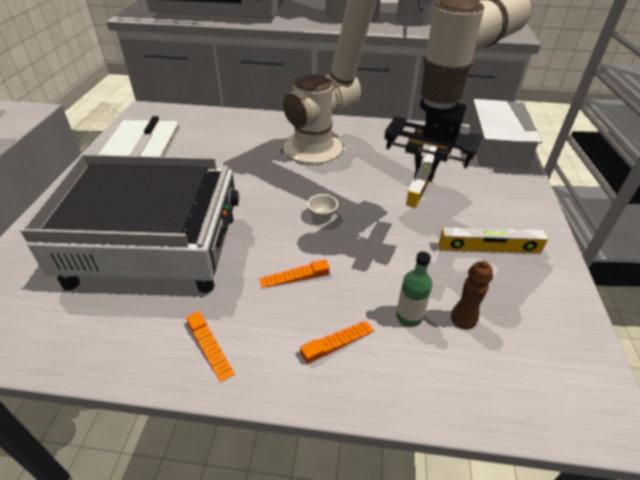

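Emit:
{"api": "drive_tool", "payload": {
  "commands": [
    [0.5,-0.15,-0.4,0.06,10],
    [1,-0.35,-0.9,0.12,10],
    [1,-0.35,-0.9,0.18,10],
    [1,-0.35,-0.9,0.2,10],
    [1,-0.35,-0.9,0.2,10]
  ]
}}

```text
t: 6.52
position: [0.4497, 0.2064, 0.3077]
tool_rot: [-3.141, 0.002, -2.277]
force: [0.9, 1.1, -1.3]
opening: 0.275
```

Emit:
{"api": "drive_tool", "payload": {
  "commands": [
    [0.3,-0.4,0,0.06,10],
    [0.6,-0.8,0,0.12,10],
    [0.8,-1,0,0.18,10],
    [0.8,-1,0,0.2,10],
    [0.8,-1,0,0.2,10]
  ]
}}

```text
t: 6.93
position: [0.4731, 0.0809, 0.3034]
tool_rot: [3.141, -0.005, -2.677]
force: [0.0, 0.5, -1.0]
opening: 0.272
```

Emit:
{"api": "drive_tool", "payload": {
  "commands": [
    [0.1,-0.4,0,0.06,10],
    [0.2,-0.7,0,0.12,10],
    [0.3,-1,0,0.18,10],
    [0.3,-1,0,0.194,10],
    [0.3,-1,0,0.194,10]
  ]
}}

```text
t: 7.35
position: [0.4919, -0.0202, 0.3041]
tool_rot: [3.141, -0.004, -3.061]
force: [-0.8, 0.1, -2.7]
opening: 0.276
```

Emit:
{"api": "drive_tool", "payload": {
  "commands": [
    [-0.1,-0.4,0,0,10],
    [-0.15,-0.7,0,0,10],
    [-0.2,-1,0,0,10],
    [-0.2,-1,0,0,10]
  ]
}}

```text
t: 7.68
position: [0.5212, -0.12, 0.3043]
tool_rot: [-3.141, -0.003, -3.06]
force: [-0.2, 1.6, -2.3]
opening: 0.274
```

Emit:
{"api": "drive_tool", "payload": {
  "commands": [
    [-0.1,-0.4,0,0,10],
    [-0.15,-0.7,0,0,10],
    [-0.2,-1,0,0,10],
    [-0.2,-1,0,0,10],
    [-0.2,-1,0,0,10]
  ]
}}

```text
t: 8.1
position: [0.5485, -0.2158, 0.3041]
tool_rot: [3.14, -0.003, -3.06]
force: [-0.4, -0.2, -2.5]
opening: 0.272
```

```bash
python3 - <<'E'
from h import *
togo(.55,-.345,.25,-1.491-np.pi/2)
E
```

```text
t 8.10 pos [ 0.5485 -0.2158  0.3041] yaw -3.060 F [-0.42 -0.16 -2.54] op 0.272
units shift [ 0.088 -1.29   0.539] turn 0.001
```

Emit:
{"api": "drive_tool", "payload": {
  "commands": [
    [0.05,-0.4,0,0,10],
    [0.05,-0.8,0,0,10],
    [0.05,-1,0,0,10],
    [0.05,-1,0,0,10]
  ]
}}

```text
t: 8.43
position: [0.5515, -0.3177, 0.3047]
tool_rot: [3.141, -0.002, -3.061]
force: [0.4, 0.5, -2.0]
opening: 0.273
```

Emit:
{"api": "drive_tool", "payload": {
  "commands": [
    [0.04,-0.3,0.2,0,10],
    [0.04,-0.3,0.5,0,10],
    [0.04,-0.3,0.8,0,10],
    [0.04,-0.3,0.8,0,10],
    [0.04,-0.3,0.8,0,10]
  ]
}}

```text
t: 8.85
position: [0.5491, -0.3447, 0.2249]
tool_rot: [3.14, -0.004, -3.058]
force: [0.6, -0.0, -0.9]
opening: 0.277
```

```bash
python3 - <<'E'
from h import *
togo(.55,-.345,.18,-1.491-np.pi/2)
p=robot.read_state()['position']
for n in('scene','top'):
    im=vision.snapshot(n); cv2.imwrite(f'pics/{n}3.png',im[:,:,::-1]); print(proj(n,[p]))
a=cv2.imread('pics/scene3.png')[130:300,20:260]; b=cv2.imread('pics/top3.png')[160:320,340:540]
cv2.imwrite('pics/e4.png',cv2.resize(a,None,fx=3.3,fy=3.3)); cv2.imwrite('pics/e5.png',cv2.resize(b,None,fx=3.5,fy=3.5))
E
```

```text
t 8.85 pos [ 0.5491 -0.3447  0.2249] yaw -3.058 F [ 0.56 -0.04 -0.86] op 0.277
units shift [-0.011 -0.004  0.449] turn 0.002
[[124.20906258 175.71899726]]
[[453.01959017 229.30082669]]
```

View pics/e4.png

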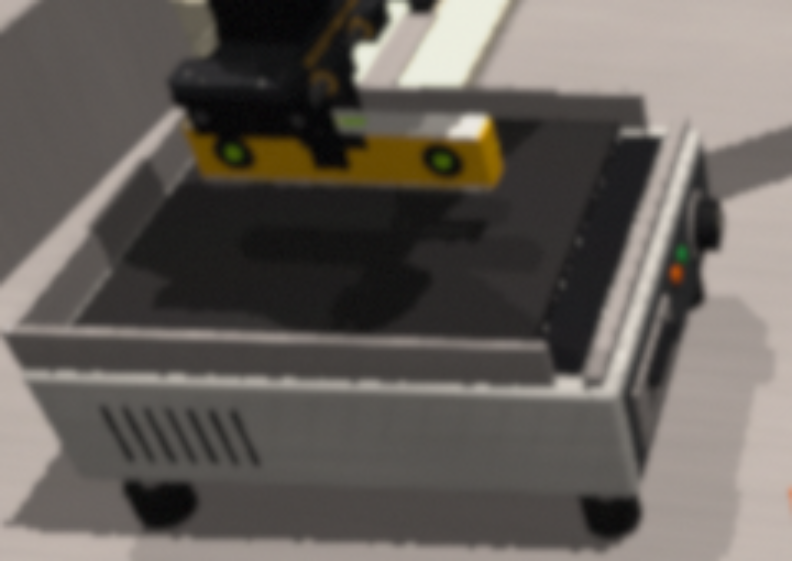

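View pics/e5.png

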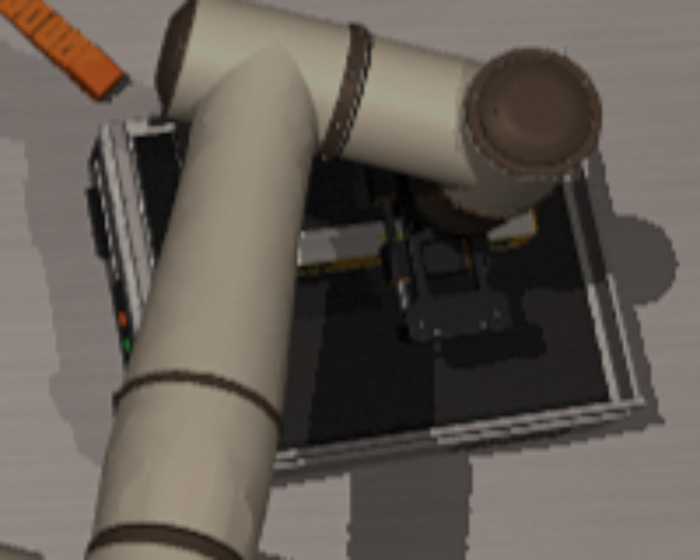

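Emit:
{"api": "drive_tool", "payload": {
  "commands": [
    [-0.01,0,0.15,0,10],
    [-0.01,0,0.3,0,10],
    [-0.01,0,0.38,0,10],
    [-0.01,0,0.4,0,10],
    [-0.01,0,0.4,0,10]
  ]
}}

```text
t: 9.37
position: [0.5509, -0.3468, 0.1875]
tool_rot: [-3.141, 0.001, -3.061]
force: [0.8, 0.6, -1.5]
opening: 0.277
```

Emit:
{"api": "drive_tool", "payload": {
  "commands": [
    [0,0,0.02,0,10],
    [0,0,0.03,0,10],
    [0,0,0.04,0,10],
    [0,0,0.04,0,10]
  ]
}}

```text
t: 9.7
position: [0.5504, -0.3469, 0.1828]
tool_rot: [-3.141, 0.0, -3.062]
force: [0.0, 0.2, -1.8]
opening: 0.273
```

Emit:
{"api": "drive_tool", "payload": {
  "commands": [
    [0,0,0.01,0,10],
    [0,0,0.02,0,10],
    [0,0,0.02,0,10],
    [0,0,0.02,0,10]
  ]
}}

```text
t: 10.03
position: [0.5503, -0.3468, 0.1804]
tool_rot: [3.141, -0.0, -3.062]
force: [0.3, 0.6, -2.1]
opening: 0.278
```

Emit:
{"api": "drive_tool", "payload": {
  "commands": [
    [0,0,0.01,0,10],
    [0,0,0.015,0,10],
    [0,0,0.015,0,10]
  ]
}}

```text
t: 10.28
position: [0.5505, -0.347, 0.18]
tool_rot: [-3.141, 0.001, -3.061]
force: [-1.2, -0.2, 2.2]
opening: 0.274
```

Emit:
{"api": "drive_tool", "payload": {
  "commands": [
    [0,0,0.01,0,10],
    [0,0,0.01,0,10],
    [0,0,0.01,0,10]
  ]
}}

```text
t: 10.53
position: [0.5505, -0.347, 0.18]
tool_rot: [-3.14, 0.001, -3.061]
force: [-2.8, 2.8, 6.2]
opening: 0.274
```

Contact. The level's base is at z≈0.163, which matches the plate. Releasing now.

Emit:
{"api": "drive_tool", "payload": {
  "commands": [
    [0,0,-0.01,0,55],
    [0,0,-0.01,0,55],
    [0,0,-0.01,0,55],
    [0,0,-0.01,0,55],
    [0,0,-0.01,0,55],
    [0,0,-0.01,0,55]
  ]
}}

```text
t: 11.03
position: [0.5503, -0.3469, 0.1787]
tool_rot: [3.141, -0.0, -3.062]
force: [1.0, 0.1, 0.2]
opening: 0.602
```

Emit:
{"api": "drive_tool", "payload": {
  "commands": [
    [0,0,-0.2,0,70],
    [0,0,-0.4,0,70],
    [0,0,-0.7,0,70],
    [0,0,-1,0,70],
    [0,0,-1,0,70]
  ]
}}

```text
t: 11.45
position: [0.5528, -0.3487, 0.2867]
tool_rot: [-3.134, 0.011, -3.061]
force: [0.2, -0.7, 2.5]
opening: 0.795
```

Emit:
{"api": "drive_tool", "payload": {
  "commands": [
    [-0.2,0.4,-0.3,0,70],
    [-0.2,0.8,-0.3,0,70],
    [-0.2,1,-0.3,0,70],
    [-0.2,1,-0.3,0,70]
  ]
}}

```text
t: 11.78
position: [0.5627, -0.2416, 0.3104]
tool_rot: [3.141, 0.003, -3.057]
force: [-0.9, -0.3, 0.1]
opening: 0.805
```

Emit:
{"api": "drive_tool", "payload": {
  "commands": [
    [0,0.4,0,0,70],
    [0,0.8,0,0,70],
    [0,1,0,0,70],
    [0,1,0,0,70]
  ]
}}

```text
t: 12.12
position: [0.554, -0.1429, 0.3093]
tool_rot: [3.141, 0.001, -3.058]
force: [-0.2, -0.8, 0.7]
opening: 0.806
```

Emit:
{"api": "drive_tool", "payload": {
  "commands": [
    [0,0.4,0,0,70],
    [0,0.8,0,0,70],
    [0,1,0,0,70],
    [0,1,0,0,70]
  ]
}}

```text
t: 12.45
position: [0.5464, -0.0439, 0.309]
tool_rot: [3.141, 0.0, -3.058]
force: [0.2, -0.5, -0.8]
opening: 0.801
```

Emit:
{"api": "drive_tool", "payload": {
  "commands": [
    [0,0.4,0,0,70],
    [0,0.8,0,0,70],
    [0,1,0,0,70],
    [0,1,0,0,70]
  ]
}}

```text
t: 12.78
position: [0.5387, 0.0555, 0.3087]
tool_rot: [3.141, 0.0, -3.059]
force: [0.4, 0.4, -0.5]
opening: 0.811
```

```bash
python3 - <<'E'
from h import *
togo(.562,.103,.15,-1.2+np.pi/2+np.pi)
for n in('scene','top'):
    im=vision.snapshot(n); cv2.imwrite(f'pics/{n}4.png',im[:,:,::-1])
E
```

```text
t 12.78 pos [0.5387 0.0555 0.3087] yaw -3.059 F [ 0.37  0.36 -0.47] op 0.811
units shift [-0.272  0.454  1.588] turn -0.144
```

View pics/scene4.png

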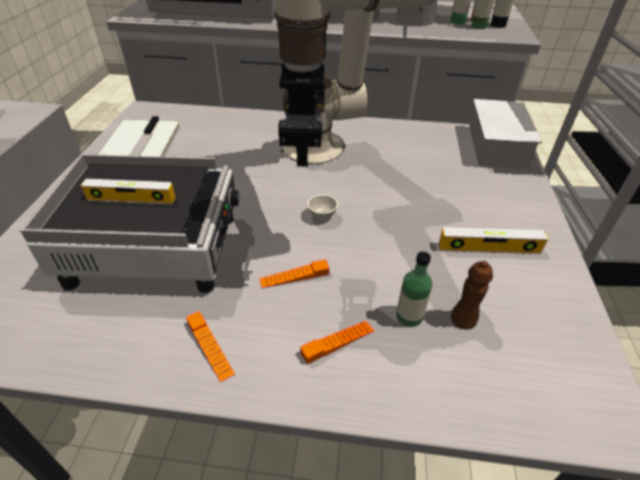

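View pics/top4.png

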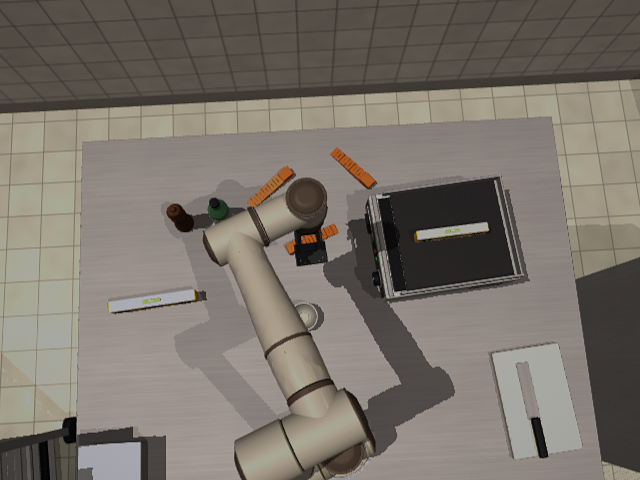

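Level stands on the plate, clear of the rims: scene (128,191), top (452,231). Next I'll use its known TCP-derived position as a calibration check, and measure the shim.

```bash
python3 - <<'E'
from h import *
def crop(n,x0,x1,y0,y1,s,o):
    im=cv2.imread(f'pics/{n}4.png')[y0:y1,x0:x1]; im=cv2.resize(im,None,fx=s,fy=s,interpolation=cv2.INTER_NEAREST)
    for k in range(0,x1-x0,5): cv2.putText(im,str(x0+k),(k*s,8),0,.3,(0,0,255))
    for k in range(0,y1-y0,5): cv2.putText(im,str(y0+k),(0,k*s+4),0,.3,(0,0,255))
    cv2.imwrite(f'pics/{o}.png',im)
crop('top',405,500,210,255,8,'f1'); crop('scene',75,185,165,215,7,'f2'); crop('scene',180,345,240,310,4,'f3'); crop('scene',185,235,255,300,14,'f4')
a=.08;u=np.array([np.sin(a),-np.cos(a)]);v=np.array([np.cos(a),np.sin(a)])
c=np.array([.5503,-.3469])
pts=[np.r_[c+i*.1*u+j*.012*v,z] for z in(.1635,.2055) for i in(-1,1) for j in(-1,1)]
print(proj('top',pts).round(1).tolist()); print(proj('scene',pts).round(1).tolist())
E
```

```text
[[414.2, 242.5], [412.8, 234.2], [484.8, 233.1], [483.1, 224.8], [416.8, 239.5], [415.3, 231.0], [489.0, 229.8], [487.3, 221.4]]
[[175.2, 196.7], [172.1, 203.1], [90.0, 193.4], [85.5, 199.7], [171.3, 181.7], [168.2, 188.1], [83.8, 178.4], [79.1, 184.6]]
```

View pics/f1.png

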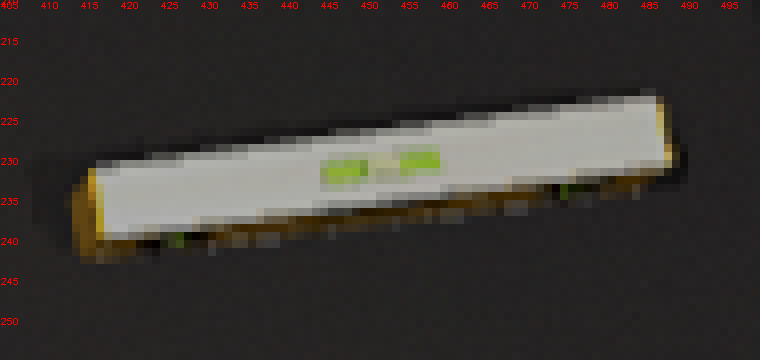

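View pics/f2.png

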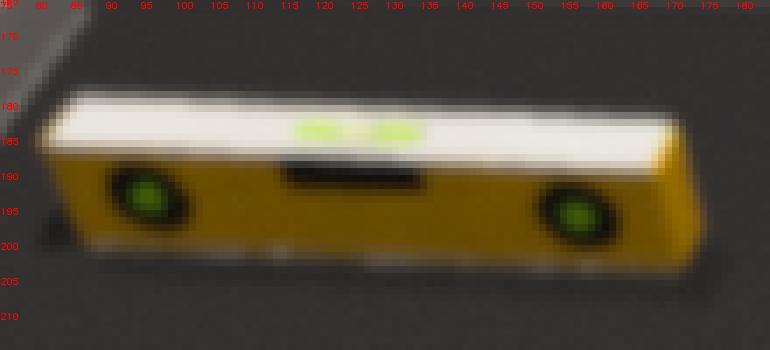

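View pics/f3.png

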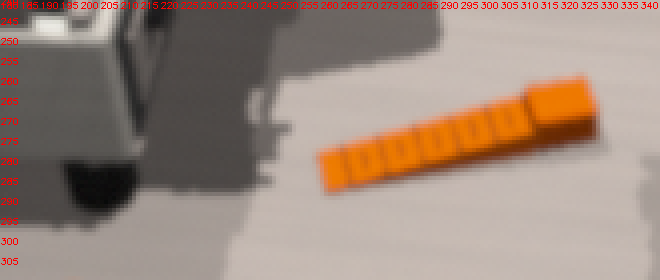

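View pics/f4.png

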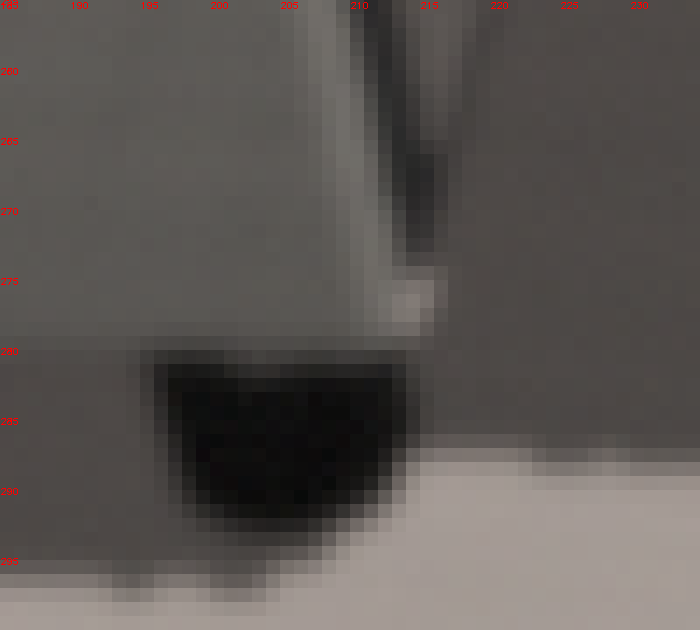

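```bash
python3 - <<'E'
from h import *
th=np.linspace(0,2*np.pi,361)
def ext(c,z):
    p=proj('scene',np.c_[c[0]+.02*np.cos(th),c[1]+.02*np.sin(th),0*th+z]); return p[:,0].min(),p[:,0].max(),p[:,1].max(),p[p[:,1].argmax(),0]
for z in(.0045,.008): print(z,np.round(ext((.654,-.162),z),1), 'z+26',np.round(ext((.654,-.162),z+.026),1))
a=.08;lx=np.array([np.sin(a),-np.cos(a)]);ly=np.array([np.cos(a),np.sin(a)])
k=ray('scene',[[214,279.6]],.0555)[0,:2]; print('corner',k,'foot',k+.03*lx-.026*ly)
# base side: plate-based (plate offset unknown); casing front/ back/sides from top
for nm,px,z in(('far front lip',[369.5,195.5],.15),('far rim back',[501,175],.1875),):
    print(nm,ray('top',px,z))
E
```

```text
0.0045 [196.7 214.2 293.1 203.9] z+26 [194.7 212.5 285.6 202.1]
0.008 [196.4 214.  292.1 203.7] z+26 [194.5 212.3 284.5 201.8]
corner [ 0.67400701 -0.12770534] foot [ 0.6504876  -0.15968717]
far front lip [[ 0.67682796 -0.13541136  0.15      ]]
far rim back [[ 0.70563543 -0.50502843  0.1875    ]]
```

```bash
python3 - <<'E'
from h import *
H=ray('scene',np.array([[526,92],[585,77],[597,113],[536,128]])/4+[180,240],.028)
T=ray('scene',np.array([[318,152],[330,193]])/4+[180,240],.002)
print(H.round(4)); print(T.round(4)); h=H.mean(0);t=T.mean(0);d=t-h;an=np.arctan2(d[1],d[0])
print('heel',h,'tip',t,'len',np.linalg.norm(d[:2]),an)
# top version
Ht=ray('top',np.array([[78,375],[140,350],[158,398],[103,425]])/5+[270,170],.028);Tt=ray('top',np.array([[323,268],[342,312]])/5+[270,170],.002)
print('top heel',Ht.mean(0),Tt.mean(0),np.arctan2(*(Tt.mean(0)-Ht.mean(0))[[1,0]]))
togo(*h[:2],.12,an+np.pi/2+np.pi)
E
```

```text
[[0.5663 0.0748 0.028 ]
 [0.5488 0.1082 0.028 ]
 [0.5776 0.1187 0.028 ]
 [0.5946 0.0847 0.028 ]]
[[ 0.6079 -0.0444  0.002 ]
 [ 0.6385 -0.0303  0.002 ]]
heel [0.57184513 0.09657498 0.028     ] tip [ 0.62322798 -0.03732755  0.002     ] len 0.14342274853912904 -1.2043911867174304
top heel [0.56165863 0.08950479 0.028     ] [ 0.62019214 -0.04373965  0.002     ] -1.1568809417039003
t 12.88 pos [0.5386 0.0531 0.3088] yaw -3.061 F [-0.22 -0.1   0.59] op 0.803
units shift [-0.367  0.408  1.888] turn -0.143
```

Emit:
{"api": "drive_tool", "payload": {
  "commands": [
    [-0.35,0.41,0.3,-0.06,70],
    [-0.35,0.41,0.7,-0.12,70],
    [-0.35,0.41,1,-0.147,70],
    [-0.35,0.41,1,-0.147,70],
    [-0.35,0.41,1,-0.147,70]
  ]
}}

```text
t: 13.3
position: [0.5694, 0.0951, 0.2075]
tool_rot: [-3.14, -0.006, -2.771]
force: [0.2, 0.2, 1.6]
opening: 0.806
```

Emit:
{"api": "drive_tool", "payload": {
  "commands": [
    [0,0,0.4,0,70],
    [0,0,0.8,0,70],
    [0,0,1,0,70],
    [0,0,1,0,70],
    [0,0,1,0,70]
  ]
}}

```text
t: 13.72
position: [0.5719, 0.0965, 0.1116]
tool_rot: [-3.14, 0.003, -2.769]
force: [0.1, 0.2, 1.7]
opening: 0.806
```

```bash
python3 - <<'E'
from h import *
togo(.570,.096,.006,-2.766)
p=robot.read_state()['position']
im=vision.snapshot('scene'); print(proj('scene',[p]))
cv2.imwrite('pics/g1.png',cv2.resize(im[190:310,230:390,::-1],None,fx=5,fy=5))
E
```

```text
t 13.72 pos [0.5719 0.0965 0.1116] yaw -2.769 F [0.1  0.2  1.74] op 0.806
units shift [0.023 0.003 1.056] turn -0.001
[[320.80186367 239.66906946]]
```

View pics/g1.png

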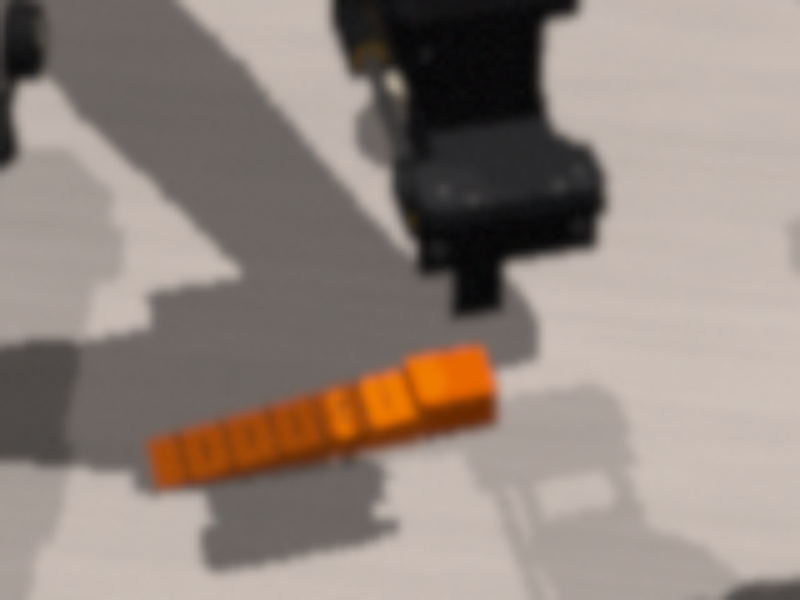

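Emit:
{"api": "drive_tool", "payload": {
  "commands": [
    [0.02,0,0.3,0,65],
    [0.02,0,0.6,0,65],
    [0.02,0,0.8,0,65],
    [0.02,0,0.95,0,65],
    [0.02,0,1,0,65],
    [0.02,0,1,0,65]
  ]
}}

```text
t: 14.27
position: [0.5696, 0.0967, 0.0105]
tool_rot: [-3.141, 0.003, -2.768]
force: [0.7, 0.0, 0.5]
opening: 0.749
```

Emit:
{"api": "drive_tool", "payload": {
  "commands": [
    [0,0,0.05,0,50],
    [0,0,0.05,0,45],
    [0,0,0.05,0,40],
    [0,0,0.05,0,40],
    [0,0,0.05,0,40]
  ]
}}

```text
t: 14.68
position: [0.5685, 0.0966, 0.0048]
tool_rot: [-3.142, 0.001, -2.767]
force: [-0.8, 0.3, -0.7]
opening: 0.488
```

```bash
python3 - <<'E'
from h import *
togo(.570,.096,.006,-2.766)
p=robot.read_state()['position']
im=vision.snapshot('scene'); print(proj('scene',[p]))
cv2.imwrite('pics/g2.png',cv2.resize(im[190:310,230:390,::-1],None,fx=5,fy=5))
E
```

```text
t 14.68 pos [0.5685 0.0966 0.0048] yaw -2.767 F [-0.84  0.35 -0.65] op 0.488
units shift [-0.012 -0.011 -0.012] turn -0.001
[[320.30731405 271.2819222 ]]
```

View pics/g2.png

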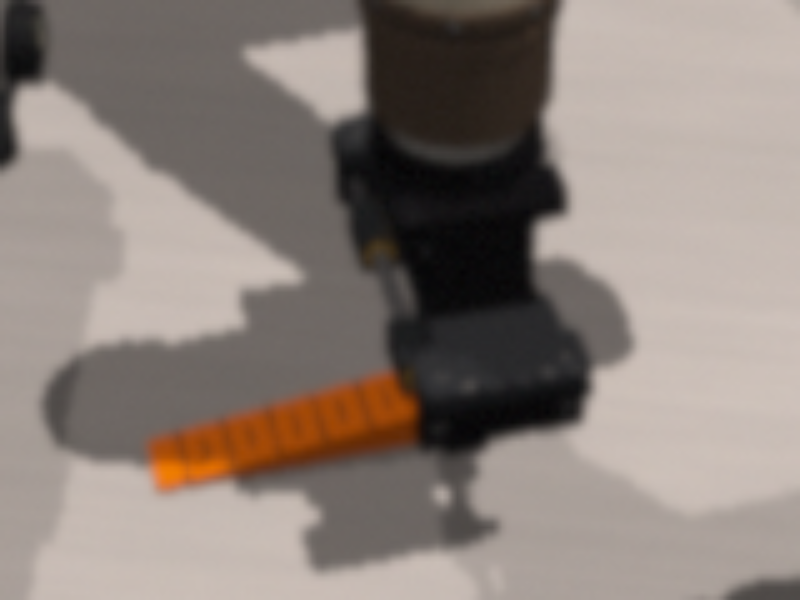

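Emit:
{"api": "drive_tool", "payload": {
  "commands": [
    [0,0,-0.01,0,20],
    [0,0,-0.01,0,20],
    [0,0,-0.01,0,20],
    [0,0,-0.01,0,20],
    [0,0,-0.01,0,20],
    [0,0,-0.01,0,20]
  ],
  "force": 35
}}

```text
t: 15.23
position: [0.568, 0.0964, 0.0053]
tool_rot: [-3.142, -0.0, -2.768]
force: [-1.0, -0.3, 2.9]
opening: 0.362
```

```bash
python3 - <<'E'
from h import *
togo(.638,.034,.0065,-1.491-np.pi/2)
im=vision.snapshot('scene')
cv2.imwrite('pics/g3.png',cv2.resize(im[190:310,180:390,::-1],None,fx=3.8,fy=3.8))
E
```

```text
t 15.23 pos [0.568  0.0964 0.0053] yaw -2.768 F [-1.02 -0.32  2.88] op 0.362
units shift [-0.423 -0.837 -0.012] turn 0.147
```

View pics/g3.png

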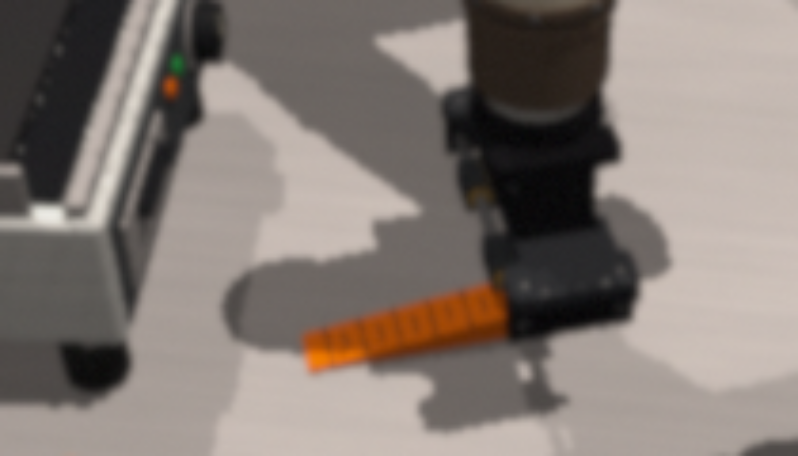

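Emit:
{"api": "drive_tool", "payload": {
  "commands": [
    [-0.07,-0.14,0,0.03,20],
    [-0.14,-0.28,0,0.06,20],
    [-0.22,-0.42,0,0.09,20],
    [-0.29,-0.56,0,0.12,20],
    [-0.36,-0.7,0,0.147,20],
    [-0.42,-0.84,0,0.147,20],
    [-0.42,-0.84,0,0.147,20],
    [-0.42,-0.84,0,0.147,20]
  ]
}}

```text
t: 15.95
position: [0.6391, 0.0331, 0.0054]
tool_rot: [-3.141, 0.002, -3.062]
force: [0.4, -1.1, 3.1]
opening: 0.363
```

```bash
python3 - <<'E'
from h import *
togo(.638,.034,.0053,-1.491-np.pi/2)
im=vision.snapshot('scene'); cv2.imwrite('pics/scene5.png',im[:,:,::-1])
t=vision.snapshot('top'); cv2.imwrite('pics/top5.png',t[:,:,::-1])
cv2.imwrite('pics/g4.png',cv2.resize(im[230:320,180:320,::-1],None,fx=5.7,fy=5.7,interpolation=cv2.INTER_NEAREST))
cv2.imwrite('pics/g5.png',cv2.resize(t[170:310,270:410,::-1],None,fx=4.2,fy=4.2))
E
```

```text
t 15.95 pos [0.6391 0.0331 0.0054] yaw -3.062 F [ 0.36 -1.09  3.09] op 0.363
units shift [0.01  0.01  0.001] turn -0.000
```

View pics/g4.png

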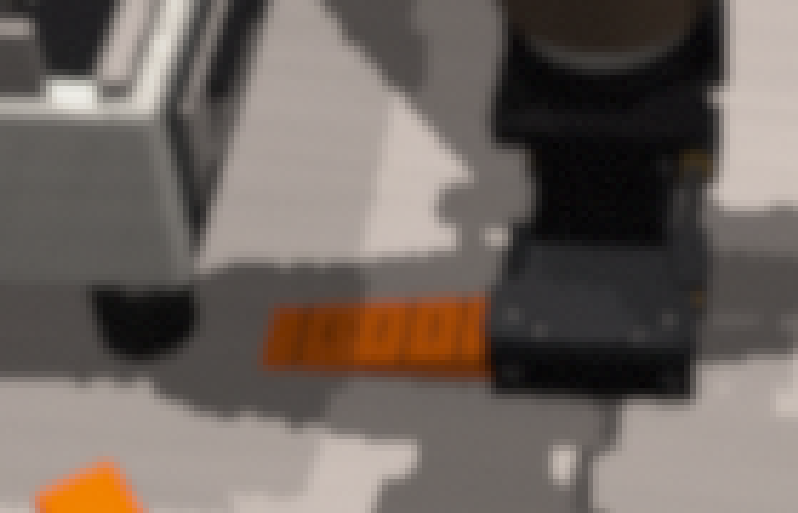

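View pics/g5.png

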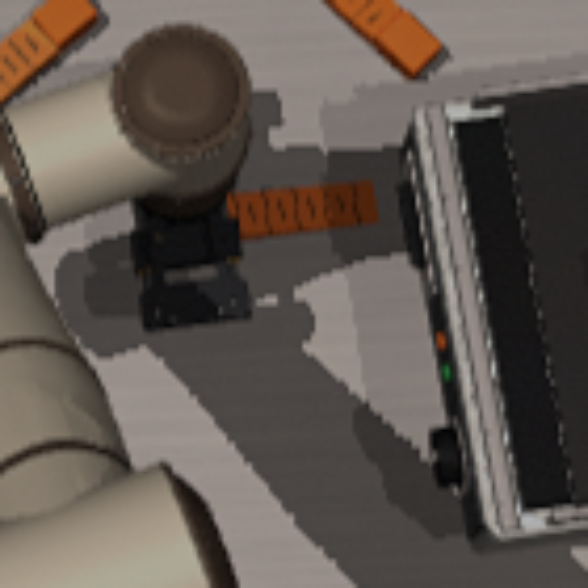

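```bash
python3 - <<'E'
from h import *
T=ray('scene',[[228.8,284.0],[226.1,294.6]],.001); print(T.round(4),T.mean(0), np.linalg.norm(T[0]-T[1]))
s=robot.read_state()['position']; lx=np.array([.0796,-.9968]); print('exp tip',s[:2]+.146*lx)
Tt=ray('top',np.array([[372,182],[377,220]])/4.2+[270,170],.002); print('top',Tt.round(4),Tt.mean(0))
th=np.linspace(0,2*np.pi,361)
for c in((.6535,-.161),(.657,-.159)):
  for z in(.005,.0075):
    p=proj('scene',np.c_[c[0]+.02*np.cos(th),c[1]+.02*np.sin(th),0*th+z]); print(c,z,p.min(0).round(1),p.max(0).round(1))
E
python3 - <<'E'
import cv2,numpy as np
im=cv2.imread('pics/scene5.png')[:,:,1]
print(im[276:298,190:218])
E
```

```text
[[ 0.6358 -0.1118  0.001 ]
 [ 0.6682 -0.109   0.001 ]] [ 0.65197834 -0.11039747  0.001     ] 0.03251307286087683
exp tip [ 0.64978181 -0.11177906]
top [[ 0.6628 -0.1148  0.002 ]
 [ 0.6339 -0.1164  0.002 ]] [ 0.64833577 -0.1155631   0.002     ]
(0.6535, -0.161) 0.005 [197.1 279.9] [214.6 292.9]
(0.6535, -0.161) 0.0075 [196.9 279.2] [214.5 292.2]
(0.657, -0.159) 0.005 [197.5 281.1] [215.  294.1]
(0.657, -0.159) 0.0075 [197.3 280.4] [214.9 293.4]
[[ 90  89  90  90  89  90  90  89  88  90  90  89  90  89  89  89  89  89
   88  92  97 103 104 106 124 141 142 134]
 [ 89  89  90  89  90  88  89  89  89  88  88  87  88  88  88  87  89  87
   88  90  95 101 101 101 113 123 120 107]
 [ 86  86  87  87  86  86  85  85  85  84  83  85  85  86  86  86  86  85
   85  87  92  96  95  89  90  95  91  84]
 [ 81  82  82  81  81  77  72  71  71  71  72  75  78  79  78  78  77  77
   77  79  81  83  81  72  74  77  78  75]
 [ 77  76  76  77  72  63  52  50  49  49  50  57  64  65  66  63  59  58
   58  62  63  60  55  56  67  75  74  75]
 [ 74  76  74  73  69  55  39  27  25  26  28  37  45  47  46  41  
[... 1222 characters left out ...]
 75  74  76  74  73  74  75  72  69  61  52  45  39  33  31  35  36  43
   50  56  60  68  72  74  74  74  74  74]
 [ 75  75  73  75  73  74  74  73  73  72  67  62  57  54  53  54  56  60
   66  68  70  73  74  74  74  74  74  75]
 [ 78  76  76  74  74  75  76  75  76  75  73  71  69  69  70  70  70  71
   71  73  74  74  74  74  74  74  74  74]
 [ 91  89  86  80  78  83  87  89  90  87  81  76  78  81  86  84  78  75
   74  74  74  73  74  74  73  75  74  74]
 [121 119 111 100  94 102 114 119 119 112 100  92  93 102 112 109  94  81
   75  75  73  74  73  73  74  73  74  74]
 [146 144 140 128 123 130 141 145 144 139 128 122 122 130 139 136 117  91
   77  75  74  75  74  74  73  74  74  75]]
```

Emit:
{"api": "drive_tool", "payload": {
  "commands": [
    [0.01,-0.08,0,0,20],
    [0.01,-0.16,0,0,20],
    [0.01,-0.24,0,0,20],
    [0.01,-0.32,0,0,20],
    [0.01,-0.4,0,0,20],
    [0.01,-0.4,0,0,20],
    [0.01,-0.4,0,0,20]
  ]
}}

```text
t: 16.63
position: [0.6401, -0.0082, 0.0053]
tool_rot: [-3.14, -0.0, -3.062]
force: [0.2, -4.5, 4.9]
opening: 0.367
```

```bash
python3 - <<'E'
from h import *
togo(.638+.0032,.034-.04,.0053,-1.491-np.pi/2)
im=vision.snapshot('scene'); cv2.imwrite('pics/scene6.png',im[:,:,::-1])
cv2.imwrite('pics/g6.png',cv2.resize(im[230:320,160:300,::-1],None,fx=5.7,fy=5.7,interpolation=cv2.INTER_NEAREST))
for i in range(3): togo(0,0,0,0); vision.snapshot('top')
E
```

```text
t 16.63 pos [ 0.6401 -0.0082  0.0053] yaw -3.062 F [ 0.22 -4.45  4.9 ] op 0.367
units shift [-0.013  0.021  0.   ] turn -0.000
t 16.68 pos [ 0.6401 -0.008   0.0053] yaw -3.062 F [ 0.74 -3.68  5.25] op 0.365
units shift [6.374 0.588 0.055] turn -1.531
t 16.73 pos [ 0.64   -0.0078  0.0053] yaw -3.062 F [-0.03 -2.61  5.21] op 0.366
units shift [6.374 0.587 0.055] turn -1.531
t 16.78 pos [ 0.64   -0.0076  0.0053] yaw -3.062 F [ 0.08 -3.39  5.35] op 0.365
units shift [6.374 0.585 0.055] turn -1.531
```

View pics/g6.png

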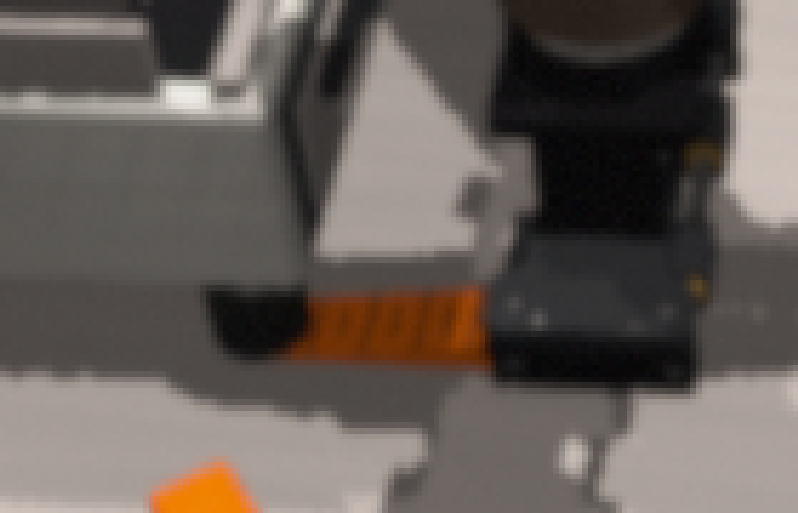

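Emit:
{"api": "drive_tool", "payload": {
  "commands": [
    [0,0,-0.008,0,20],
    [0,0,-0.008,0,20],
    [0,-0.02,-0.008,0,20],
    [0,-0.04,-0.008,0,20],
    [0,-0.06,-0.008,0,20],
    [0,-0.06,-0.008,0,20],
    [0,-0.06,-0.008,0,20]
  ]
}}

```text
t: 17.42
position: [0.6401, -0.0125, 0.0053]
tool_rot: [-3.142, -0.001, -3.062]
force: [0.6, -0.8, -0.3]
opening: 0.366
```

Emit:
{"api": "drive_tool", "payload": {
  "commands": [
    [0,-0.02,0,0,20],
    [0,-0.04,0,0,20],
    [0,-0.05,0,0,20],
    [0,-0.05,0,0,20],
    [0,-0.05,0,0,20]
  ]
}}

```text
t: 17.83
position: [0.6408, -0.0175, 0.0057]
tool_rot: [3.142, -0.0, -3.062]
force: [-0.4, 0.6, -0.3]
opening: 0.368
```

Emit:
{"api": "drive_tool", "payload": {
  "commands": [
    [0,-0.02,0.003,0,20],
    [0,-0.04,0.003,0,20],
    [0,-0.04,0.003,0,20],
    [0,-0.04,0.003,0,20],
    [0,-0.04,0.003,0,20]
  ]
}}

```text
t: 18.25
position: [0.6412, -0.0214, 0.0056]
tool_rot: [3.142, 0.0, -3.062]
force: [-0.2, 0.3, -0.4]
opening: 0.366
```

Emit:
{"api": "drive_tool", "payload": {
  "commands": [
    [0,-0.02,0,0,20],
    [0,-0.04,0,0,20],
    [0,-0.04,0,0,20],
    [0,-0.04,0,0,20],
    [0,-0.04,0,0,20]
  ]
}}

```text
t: 18.67
position: [0.6415, -0.0254, 0.0055]
tool_rot: [-3.142, -0.0, -3.062]
force: [0.1, 0.4, -0.2]
opening: 0.363
```

Emit:
{"api": "drive_tool", "payload": {
  "commands": [
    [0,-0.02,0,0,20],
    [0,-0.04,0,0,20],
    [0,-0.04,0,0,20],
    [0,-0.04,0,0,20],
    [0,-0.04,0,0,20]
  ]
}}

```text
t: 19.08
position: [0.6419, -0.0293, 0.0056]
tool_rot: [3.142, 0.0, -3.062]
force: [-0.7, -0.3, -0.4]
opening: 0.366
```

Emit:
{"api": "drive_tool", "payload": {
  "commands": [
    [0,-0.02,0.003,0,20],
    [0,-0.04,0.003,0,20],
    [0,-0.04,0.003,0,20],
    [0,-0.04,0.003,0,20],
    [0,-0.04,0.003,0,20]
  ]
}}

```text
t: 19.5
position: [0.6423, -0.0335, 0.0053]
tool_rot: [-3.141, 0.0, -3.062]
force: [-0.1, -0.6, 0.2]
opening: 0.365
```

Emit:
{"api": "drive_tool", "payload": {
  "commands": [
    [0,-0.02,0,0,20],
    [0,-0.03,0,0,20],
    [0,-0.03,0,0,20],
    [0,-0.03,0,0,20],
    [0,-0.03,0,0,20]
  ]
}}

```text
t: 19.92
position: [0.6426, -0.0362, 0.0053]
tool_rot: [3.142, 0.0, -3.062]
force: [0.7, 0.4, 0.6]
opening: 0.365
```

Emit:
{"api": "drive_tool", "payload": {
  "commands": [
    [0,-0.02,0,0,20],
    [0,-0.03,0,0,20],
    [0,-0.03,0,0,20],
    [0,-0.03,0,0,20],
    [0,-0.03,0,0,20]
  ]
}}

```text
t: 20.33
position: [0.6428, -0.0389, 0.0053]
tool_rot: [3.141, 0.0, -3.061]
force: [-0.4, 4.1, 1.0]
opening: 0.363
```

Emit:
{"api": "drive_tool", "payload": {
  "commands": [
    [0,-0.02,0,0,20],
    [0,-0.03,0,0,20],
    [0,-0.03,0,0,20],
    [0,-0.03,0,0,20],
    [0,-0.03,0,0,20]
  ]
}}

```text
t: 20.75
position: [0.6431, -0.0417, 0.0053]
tool_rot: [3.141, 0.001, -3.061]
force: [0.5, 5.6, 0.8]
opening: 0.366
```

Emit:
{"api": "drive_tool", "payload": {
  "commands": [
    [0,-0.02,0,0,20],
    [0,-0.03,0,0,20],
    [0,-0.03,0,0,20],
    [0,-0.03,0,0,20],
    [0,-0.03,0,0,20]
  ]
}}

```text
t: 21.17
position: [0.6434, -0.0441, 0.0053]
tool_rot: [3.141, 0.001, -3.061]
force: [0.5, 7.1, 1.0]
opening: 0.361
```

Emit:
{"api": "drive_tool", "payload": {
  "commands": [
    [0,-0.02,0,0,20],
    [0,-0.03,0,0,20],
    [0,-0.03,0,0,20],
    [0,-0.03,0,0,20],
    [0,-0.03,0,0,20]
  ]
}}

```text
t: 21.58
position: [0.6437, -0.0465, 0.0054]
tool_rot: [3.14, 0.001, -3.061]
force: [-1.0, 9.6, 1.1]
opening: 0.362
```

```bash
python3 - <<'E'
from h import *
F=[]
for i in range(6): 
    im=vision.snapshot('scene'); F.append(robot.read_state()['force'])
print(np.mean(F,0)); togo(.6434,-.05,.0053,-3.061)
t=vision.snapshot('top')
cv2.imwrite('pics/scene7.png',im[:,:,::-1]);cv2.imwrite('pics/top7.png',t[:,:,::-1])
cv2.imwrite('pics/g7.png',cv2.resize(im[220:320,150:290,::-1],None,fx=5.7,fy=5.7))
E
```

```text
[-1.00458783  9.46872469  1.37495192]
t 21.88 pos [ 0.6436 -0.0465  0.0053] yaw -3.061 F [-1.58  9.15  1.68] op 0.363
units shift [ 0.005 -0.035  0.   ] turn -0.000
```

View pics/g7.png

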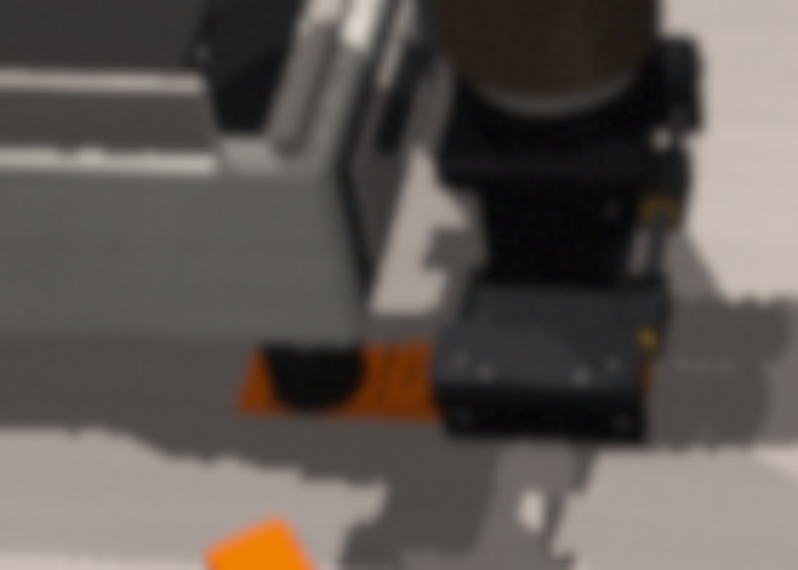

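View pics/top7.png

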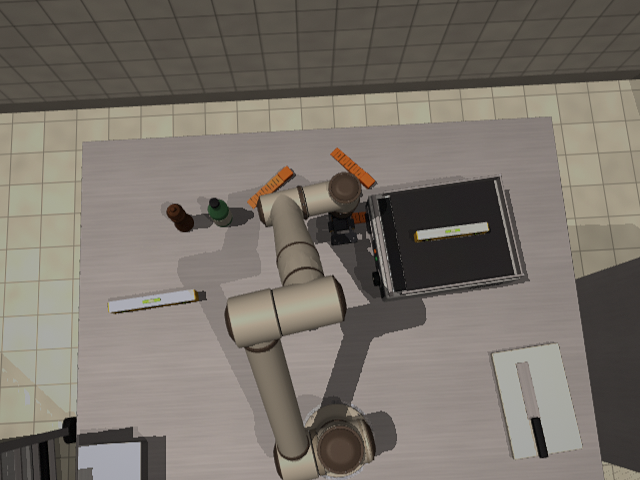

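```bash
python3 - <<'E'
from h import *
print(ray('scene',[[192.1,292.3],[240/5.7+150,293.2]],.001)); p=robot.read_state()['position']; lx=np.array([.0805,-.9968]);ly=np.array([.9968,.0805])
print('exp tip near corner',p[:2]+.146*lx+.016*ly,'centre line at foot', (np.array([.6535,-.162])-p[:2])@ly)
F=[]
for i in range(8): vision.snapshot('top'); F.append(np.r_[robot.read_state()['force'],robot.read_state()['position']])
print(np.mean(F,0).round(4), np.std(F,0).round(4))
im=vision.snapshot('scene'); cv2.imwrite('pics/scene8.png',im[:,:,::-1])
E
```

```text
[[ 0.67236286 -0.18843924  0.001     ]
 [ 0.67497309 -0.18752115  0.001     ]]
exp tip near corner [ 0.6713706  -0.19078821] centre line at foot 0.0005054826301196317
[-8.1230e-01  9.2633e+00  1.2200e+00  6.4360e-01 -4.6500e-02  5.3000e-03] [0.3223 0.6805 0.3417 0.     0.     0.    ]
```

View pics/scene8.png

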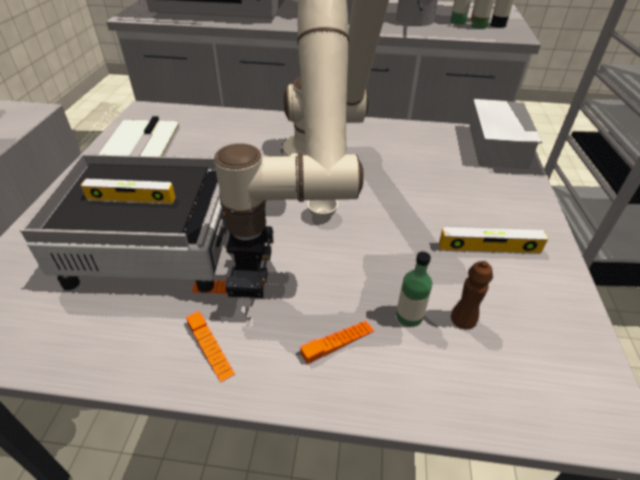

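The picture shows the level standing on the plate at (128,191), the shim tip past the foot at (192,292), and the bystanders unmoved. Force is steady at about 9.3 N, so I'm handing in.

```bash
python3 -c "
from station import robot
robot.job_done(); print(robot.read_state()['t'])"
```

```text
the job is handed in; nothing more can be done
the job is handed in; nothing more can be done
```

I stood the smaller yellow level on the griddle plate and let go of it. Then I slid the shim nearest the base, flat on the worktop, under the hanging front foot until it dragged snugly. I handed in at about 22.4 s of the 72 s allowed, with the gripper still holding the shim.

Last checks:
- **Shim fit:** the drag on the arm held steady at about 9.3 N. Taking friction as 0.6, that means the foot is squashed about 1.7 mm; how far I advanced after first touch suggests about 1.3 mm. Both are inside the 0.4 to 3.6 mm snug range.
- **Alignment:** the shim's centre line passes within about 1 mm of my estimate of the foot centre, which is itself good to about ±3 mm. The tip, seen in the image just beyond the foot, agreed with the arm's position to about 3 mm.
- **Flatness:** the tool height stayed at 5.3 mm, the height it had when it took hold of the shim on the worktop.
- **Level:** it is standing clear of the rims. Before I moved on to the shim, its corners in both images agreed with where I released it to about 1 px.
- **Bystanders:** none appear moved in the last pictures. The ramekin is partly hidden behind the arm in these.

Two measurements disagreed, neither of which affected the result:
- **Cameras:** the top camera read about 5 mm off on the left side of the worktop, so I relied on the scene camera there.
- **Casing and plate:** my first foot estimate assumed the plate sits centred on the casing and came out about 2 cm off. I used the casing corner and the foot itself instead.

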